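# Put the stand loupe away in the bench drawer

## Task

Put the black stand loupe away: pull the half-open drawer of the low grey bench cabinet fully out by its knob, stand the loupe upright on the grey felt pad in the otherwise empty compartment, then slide the drawer gently shut until it is fully home, without slamming it. The tin and the eraser stay lying flat in their compartments, and the other things on the table stay where they are.

Things in the scene. Friction and masses are not known exactly. Their poses are not given: they have to be found in the camera images.
- cabinet: low grey sheet-steel bench cabinet with one drawer, fixed to the table: 140 deep (x) x 324 wide (y) x 80 high. Origin: centre of its underside, on the table. Its x axis points from the front to the back (the drawer slides out along -x), y along the front, z up.
- drawer (a joint): how far the drawer is out, m: 0 is fully home (front panel against the cabinet), 0.118 fully out; it starts part open (0.051 to 0.067). No spring: it stays where it is left; moving it slowly takes about 2 N. Only fully out is all of its inside clear of the cabinet. Front panel 12 thick, 320 wide, from 10 to 70 mm above the table.
- drawer_floor (a point): centre of the drawer's inner floor, 20 above the table; axes as the cabinet's. White inside, 112 deep (x), 284 wide (y): three equal compartments side by side, each 112 x 92, centred at y = -96, 0 and +96 mm from this point. Two dividers 4 thick rise 20 above the floor, the side and back walls (5 thick) 32.
- drawer_knob (a point): centre of the round steel knob's head in the middle of the drawer front; the head is 24 in diameter and 14 thick along the cabinet's x axis, its centre 23 in front of the front panel and 45 above the table, and its neck is 10 thick. It can be pinched from above across the cabinet's y axis.
- loupe_mid (a point): black stand loupe (eyepiece magnifier, round, without a knob): 42 diameter over the lower 15 mm, 40 up to 19, then narrowing to a waist of 29 at 24 to 29 and 36 at the top; 34 high, about 45 g. It stands upright on its wide foot on the table near two book weights, which have knobs. Point: its centre, 17 above its foot; z up.
- pad: flat grey felt pad 94 (x) x 88 (y) x 3, loose, covering most of the floor of one of the drawer's three compartments (which one varies); nothing else is in that compartment. Origin: centre of its underside, on the drawer floor; axes as the cabinet's.
- tin_mid (a point): round flat green tin 64 diameter, 23 high, 50 g, lying flat in another compartment of the drawer. Point: its centre, half-way up; z up.
- eraser_mid (a point): block eraser in a card sleeve, 23 x 52 x 12, lying flat in the third compartment. Point: its centre, half-way up; z up.
- steel_weight: grey round book weight with a knob on top, 47 diameter, 41 high, loose on the table near the loupe; leave alone. Origin: centre of its underside.
- brass_weight: brass round book weight with a knob on top, 49 diameter, 49 high, loose on the table near the loupe; leave alone. Origin: centre of its underside.
- clip: black binder clip 34 x 32 x 34, loose on the table left of the cabinet; leave alone. Origin: centre of its underside.
- petri: round glass petri dish 60 diameter, 13 high, loose on the table left of the cabinet; leave alone. Origin: centre of its underside.

How it is judged:
By the outcome, as a careful person would: the job done as asked, in the order asked, and still so for the second after the job is handed in, with the robot touching nothing.
It also fails if it takes over 67 s, if anything falls off the work surface, if the arm or the gripper's body presses on something with over 40 N, if the wrist force passes 120 N, or if a joint passes its speed limit or range.

## Robot

A 6-joint arm with a two-finger parallel gripper is mounted at the origin on a cart in front of the work surface, level with it; the furniture and walls round the work are solid. World frame = base frame: x ahead of the robot, y to its left, z up, the work surface at z = 0. Lengths are in mm, angles in degrees, forces in N, time in s.
With the tool pointing down it reaches from about 350 to 850 mm from the base axis. Payload 8.1 kg.
Tool frame: the origin (TCP) lies midway between the tips of the shut fingers; the grasp point (between the pads) lies 19 mm behind it; x points along the fingers, y is the direction in which the jaws open and shut, and the axes are right-handed (so a half turn about x gives the same grasp; the last joint's range is limited). The gripper opens to 85 mm and grips with 20 to 120 N. Pads are 22 mm wide; open, the fingers measure 114 mm over their backs; the gripper's body (76 mm by 85 mm) begins 54 mm behind the grasp point. The pads swing forward as they close: fully open they stand 13 mm farther back than shut.
Start: joints at [69.362, 7.471, 85.268, -0, 87.261, -4.893], TCP at [162.791, 577.498, 231.292] pointing down, gripper open.
Joint ranges: [-169.43, 169.43], [-51.17, 129.36], [1.28, 143.12], [-76.62, 256.62], [0, 156.53], [-152.29, 152.29]. Speed limits (degrees/s): [136.94, 136.94, 159.86, 180, 180, 180].

## Interface

Orientations are given as [roll, pitch, yaw] about the fixed x, y, z axes, in that order (R = Rz(yaw) Ry(pitch) Rx(roll)).
In Python, from bench import sense, snapshot, hand_in gives the robot as it stands.
- The arm moves only by the tool drive_tool, never from a script. Its argument "deltas" is a list of rows, each a list of 7 numbers: the closure in counts, from 0 (fully open) to 255 (shut), then the shift along the tool's x, y, z in m, then the turn, a rotation vector about the tool's x, y, z in rad. A call has exactly 10 rows; each row is the pose to reach, as a shift and turn from the pose commanded when the call began, along the tool's axes at that moment; what a row does not reach only later rows make up. A row lasts 1/12 s, in which the tool goes at most 41.7 mm and 7.16 degrees, less where a joint would pass 70% of its speed; a pose out of reach is approached as far as the arm can. A call with a gripper value outside its range is refused whole. The fingers move at their own pace and stop on an object; "squeeze" is the grip in N (left out, the last holds). Time passes only in rows, so rows that repeat a pose let the fingers close, or fill a call up. It gives the time, the measured TCP pose, the force and the opening at its end, in the units of the state.
- sense(): the state, without advancing time (a new reading comes with each control period).
- snapshot(name): name is "scene" or "top" or "wrist"; returns a dict with "frame" (420x560x3 uint8, blue, green, red), "fx", "fy", "cx", "cy" (pixels), "rvec" (rotation vector, rad) and "tvec" (3), from world to camera coordinates, as OpenCV has them. Camera axes: x right, y down, z forward; pixel columns grow to the right and rows downward; lengths in mm; the calibration is good to about 2 mm. A picture is of the moment at which its call begins. There is no depth.
- hand_in(): hands the job in, once; it reports no verdict.
The state is a dict: "time": time; "joint_pos": joint angles; "qd": joint speeds; "joint_efforts": joint torques, N m; "tool_pos": TCP position; "tcp_rot": TCP orientation; "ft_force": force on the tool from outside, world axes, zero at the start; "wrist_torque": the same for the moment, N m; "finger_gap": finger opening in mm.
Only numpy, scipy, OpenCV 4.12 (cv2) and the standard library are available. Lean on these libraries where they do the work, as an engineer would, in place of code of your own. Each camera call takes 0.05 s, during which the arm holds its last target.

## Working session

There is one attempt and no reset: what is moved stays moved. The work goes in short steps, Python scripts to look and compute and a tool call to move; the robot and the scene stay as the last step left them, time stands still between calls to the robot, and variables do not carry over. Pictures are saved under pics/ and viewed, and the job is handed in when it is done.

Besides the shell and the picture viewer there is one more tool, called by a JSON object that holds its "name" and its "arguments". drive_tool: Moves the arm, as the interface text tells. Its arguments: {"type":"object","properties":{"deltas":{"type":"array","items":{"type":"array","items":{"type":"number"}}},"squeeze":{"type":"number"}},"required":["deltas"]}

```bash
ls; mkdir -p pics; python3 - <<'E'
from bench import sense, snapshot
import cv2,json
s=sense();print(s)
for n in ("scene","top","wrist"):
    d=snapshot(n);cv2.imwrite(f"pics/{n}0.png",d["frame"])
    print(n,d["fx"],d["fy"],d["cx"],d["cy"],d["rvec"],d["tvec"])
E
```

```text
pics
{'time': 0.0, 'joint_pos': array([ 6.93630101e+01,  7.51394403e+00,  8.53290345e+01,  1.22080789e-03,
        8.72612901e+01, -4.89274861e+00]), 'qd': array([ 0.09219801, -0.06122279, -0.07163264,  0.04382108, -0.02948817,
       -0.01325336]), 'joint_efforts': array([ 3.15874504e-04, -5.69407225e+01, -5.00549626e+01, -1.77431452e-04,
        1.50914333e-02, -1.75243525e-05]), 'tool_pos': array([162.58206902, 576.98870414, 230.25890924]), 'tcp_rot': array([ -95.56272838,   89.89572419, -111.30702914]), 'ft_force': array([ 0.47253262, -0.22038712,  0.58389006]), 'wrist_torque': array([-0.01128594,  0.03698688,  0.03638488]), 'finger_gap': 85.0032717327648}
scene 421.425598553942 421.425598553942 280.13112646429994 213.43700961207497 [ 2.07565194 -1.16282413  0.50397922] [-286.25732065  351.05127752  922.98783651]
top 384.27160620411314 384.27160620411314 275.4632819859342 213.27352009671068 [ 2.11709114 -2.1403885   0.21404319] [   1.37742453  552.17308395 1060.00797049]
wrist 314.32805873387844 314.32805873387844 282.04971910608543 208.58821200018872 [-2.31817055 -1.75473373 -0.2457617 ] [-599.5770459   -36.03269446  378.44593535]
```

View pics/scene0.png

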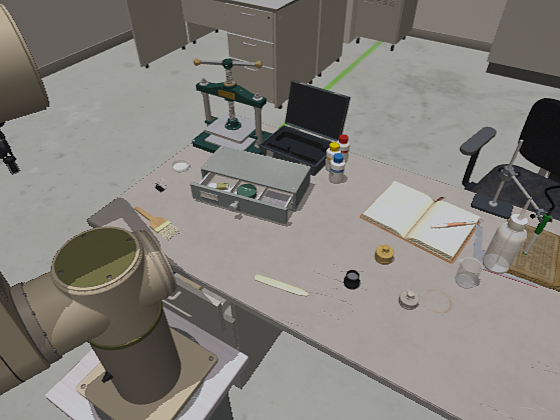

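View pics/top0.png

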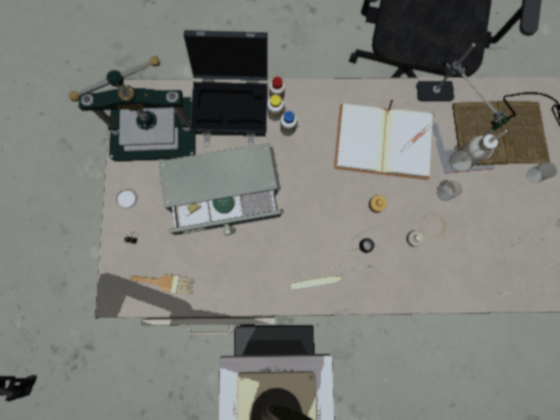

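View pics/wrist0.png

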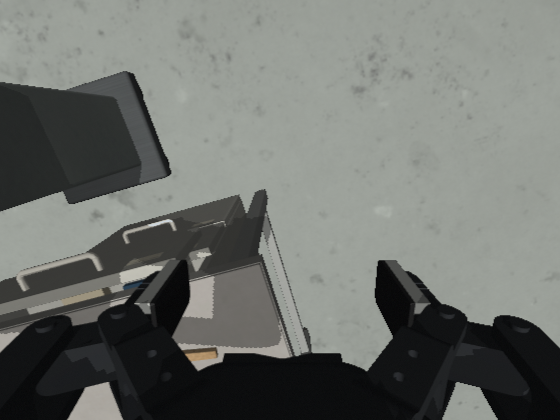

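The top view shows the knob at about (228,230), the grey pad in the right-hand compartment (260,203), the tin at (223,203) and the eraser at (193,208). The loupe is at (367,245), the brass weight at (378,203) and the steel weight at (415,238). The wrist view is off the work.

```bash
cat > h.py <<'E'
import numpy as np, cv2
from scipy.spatial.transform import Rotation as R
from bench import sense, snapshot
def ray(d,u,v):
    Rm=cv2.Rodrigues(np.array(d["rvec"],float))[0];t=np.array(d["tvec"],float).ravel()
    return -Rm.T@t, Rm.T@np.array([(u-d["cx"])/d["fx"],(v-d["cy"])/d["fy"],1.])
def onz(d,u,v,z):
    c,r=ray(d,u,v);return c+r*(z-c[2])/r[2]
def proj(d,p):
    K=np.array([[d["fx"],0,d["cx"]],[0,d["fy"],d["cy"]],[0,0,1]])
    return cv2.projectPoints(np.array(p,float).reshape(-1,1,3),np.array(d["rvec"],float),np.array(d["tvec"],float),K,None)[0].reshape(-1,2)
def tri(obs):
    A=np.zeros((3,3));b=np.zeros(3)
    for d,u,v in obs:
        c,r=ray(d,u,v);r/=np.linalg.norm(r);P=np.eye(3)-np.outer(r,r);A+=P;b+=P@c
    return np.linalg.solve(A,b)
def crop(d,name,x0,y0,w,h,k):
    cv2.imwrite(f"pics/{name}.png",cv2.resize(d["frame"][y0:y0+h,x0:x0+w],None,fx=k,fy=k,interpolation=cv2.INTER_CUBIC))
E
python3 - <<'E'
from h import *
d=snapshot("top");s=snapshot("scene")
crop(d,"topcab",150,135,140,105,5.5); crop(d,"toplou",340,180,100,80,7)
crop(s,"sccab",180,140,140,90,5.5); crop(s,"sclou",330,235,100,80,7)
E
```

```text
(no output)
```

View pics/topcab.png

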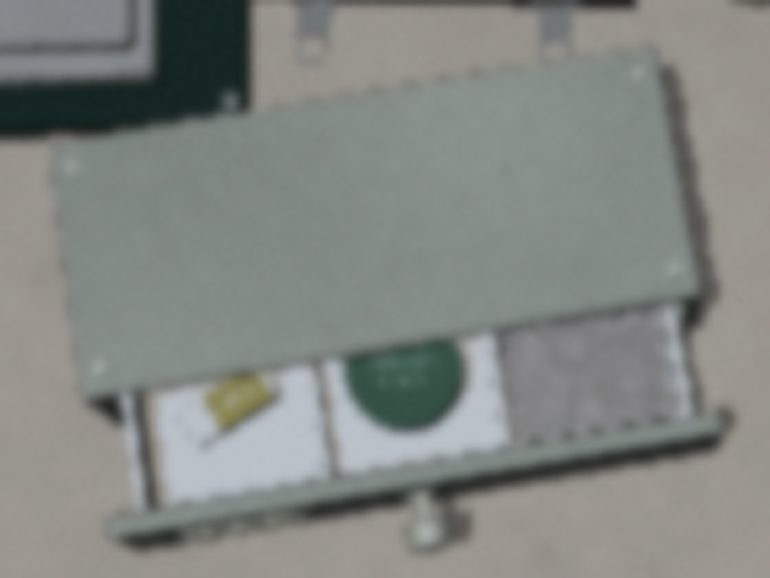

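View pics/toplou.png

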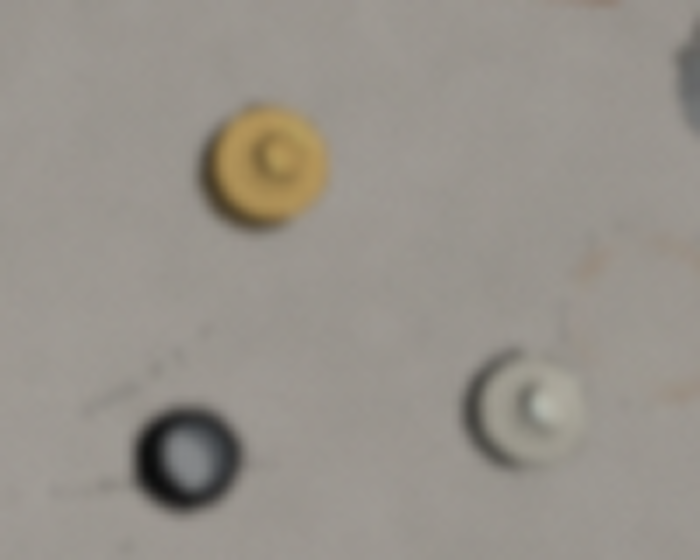

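View pics/sccab.png

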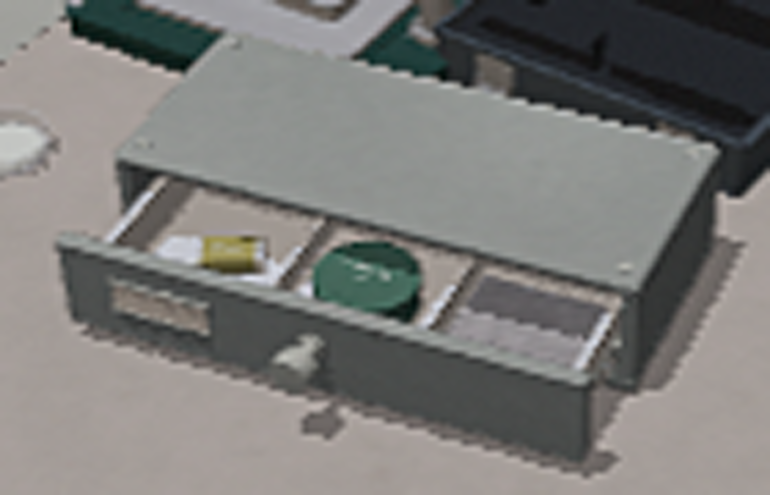

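View pics/sclou.png

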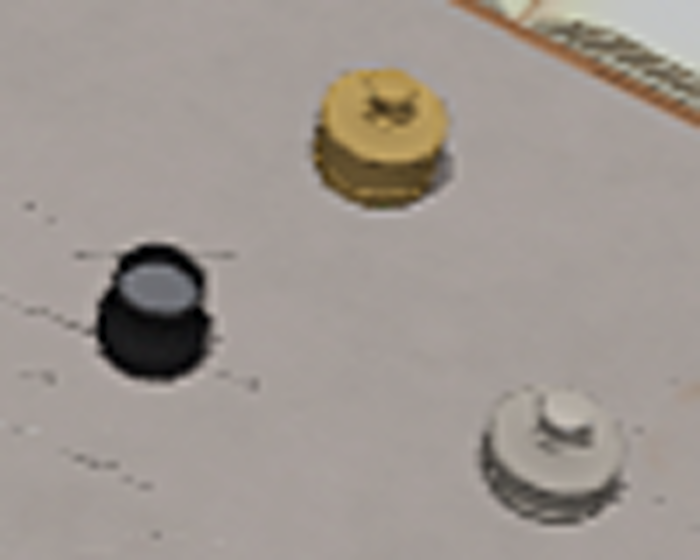

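```bash
python3 - <<'E'
from h import *
d=snapshot("top");s=snapshot("scene")
f=lambda x,y,k,ox,oy:((x+.5)/k-.5+ox,(y+.5)/k-.5+oy)
T={}
print("top cabinet top corners z=80")
C=[np.array(onz(d,*f(x,y,5.5,150,135),80)) for x,y in [(85,400),(697,293),(655,47),(53,140)]]
for c in C:print(c.round(1))
print("front w",np.linalg.norm(C[1]-C[0]),"back",np.linalg.norm(C[2]-C[3]),"dep",np.linalg.norm(C[3]-C[0]),np.linalg.norm(C[2]-C[1]))
S=[np.array(onz(s,*f(x,y,5.5,180,140),80)) for x,y in [(118,158),(634,292),(718,150),(225,37)]]
for c in S:print(c.round(1))
for Q in (C,S):
  fy=(Q[0]-Q[1])+(Q[3]-Q[2]); print("yaw of y axis-90:",np.degrees(np.arctan2(fy[1],fy[0]))-90,"ctr",np.mean(Q,0).round(1))
k=tri([(d,*f(427,525,5.5,150,135)),(s,*f(296,357,5.5,180,140))]);print("knob",k, proj(d,k),f(427,525,5.5,150,135))
print("knob z45",onz(d,*f(427,525,5.5,150,135),45),onz(s,*f(296,357,5.5,180,140),45))
# loupe mask
for n,q,(x0,y0,w,h) in (("top",d,(350,225,35,40)),("sc",s,(338,262,28,35))):
  g=q["frame"][y0:y0+h,x0:x0+w].max(2); m=(g<75).astype(np.uint8)
  cs,_=cv2.findContours(m,cv2.RETR_EXTERNAL,cv2.CHAIN_APPROX_NONE);c=max(cs,key=cv2.contourArea)
  M=cv2.moments(c);print(n,cv2.boundingRect(c),M["m10"]/M["m00"]+x0,M["m01"]/M["m00"]+y0,cv2.minEnclosingCircle(c))
  u,v=M["m10"]/M["m00"]+x0,M["m01"]/M["m00"]+y0
  print(onz(q,u,v,12).round(1))
  T[n]=(q,u,v)
print("tri",tri(list(T.values())))
print("steel",onz(d,*f(528,408,7,340,180),20)," brass",onz(d,*f(266,165,7,340,180),20))
E
```

```text
top cabinet top corners z=80
[567.  306.7  80. ]
[620.7  -7.6  80. ]
[755.5  13.   80. ]
[706.4 329.2  80. ]
front w 318.8451384026647 back 319.94419061647994 dep 141.24778870476277 136.38998783387643
[562.3 302.3  80. ]
[614.1 -10.6  80. ]
[749.2  11.5  80. ]
[692.6 324.8  80. ]
yaw of y axis-90: 9.256639123993864 ctr [662.4 160.3  80. ]
yaw of y axis-90: 9.821667843733906 ctr [654.6 157.   80. ]
knob [504.37985628 135.29050164  48.84526375] [[226.95145831 230.27921198]] (227.22727272727275, 230.04545454545456)
knob z45 [505.61223798 134.9413557   45.        ] [507.0270545  138.85619276  45.        ]
top (10, 14, 14, 14) 366.1509433962264 245.17106918238994 ((16.269229888916016, 20.5), 7.1801605224609375)
[ 461.  -272.6   12. ]
sc (6, 8, 16, 19) 351.6521406727829 279.41360856269114 ((13.576923370361328, 17.19230842590332), 9.506404876708984)
[ 459.5 -272.5   12. ]
tri [ 460.82258346 -272.54362399   10.76143508]
steel [ 480.22703442 -416.61342615   20.        ]  brass [ 586.17559519 -312.12603856   20.        ]
```

```bash
cat >> h.py <<'E'
YAW=9.5
def cur():
    s=sense();return np.array(s["tool_pos"]),R.from_euler("xyz",s["tcp_rot"],degrees=True),s
def goal_rot(yawjaw,ref):
    # tool x down, tool y horizontal at yawjaw deg (mod 180), nearest to ref
    best=None
    for a in (yawjaw,yawjaw+180):
        y=np.array([np.cos(np.radians(a)),np.sin(np.radians(a)),0]);x=np.array([0,0,-1.]);z=np.cross(x,y)
        r=R.from_matrix(np.stack([x,y,z],1));m=(ref.inv()*r).magnitude()
        if best is None or m<best[0]:best=(m,r,a)
    return best
def plan(p,yawjaw):
    t,r,s=cur();m,g,a=goal_rot(yawjaw,r)
    print("shift tool",(r.inv().apply(np.array(p)-t)/1000).round(4),"rot",(r.inv()*g).as_rotvec().round(4),"deg",round(np.degrees(m),1),"jaw",a)
E
python3 - <<'E'
from h import *
t,r,s=cur();print(t,r.as_matrix().round(3))
plan((505.5,136,160),99.5)
E
```

```text
[162.7321747  577.36972871 231.02880912] [[-0.     0.271  0.962]
 [-0.     0.962 -0.271]
 [-1.    -0.    -0.   ]]
shift tool [ 0.0712 -0.3318  0.4497] rot [-4.406e-01 -1.000e-04  5.000e-04] deg 25.2 jaw 99.5
```

{"name": "drive_tool", "arguments": {"deltas": [[0,0.002,-0.023,0.031,-0.03,0,0],[0,0.004,-0.046,0.063,-0.06,0,0],[0,0.006,-0.07,0.094,-0.09,0,0],[0,0.008,-0.093,0.126,-0.12,0,0],[0,0.01,-0.116,0.157,-0.15,0,0],[0,0.012,-0.139,0.189,-0.18,0,0],[0,0.014,-0.162,0.22,-0.21,0,0],[0,0.016,-0.186,0.252,-0.25,0,0],[0,0.018,-0.209,0.284,-0.28,0,0],[0,0.02,-0.232,0.315,-0.31,0,0]], "squeeze": 40}}

```text
time: 1.18
tool_pos: [404.0, 267.0, 211.5]
tcp_rot: [23.6, 89.9, 25.7]
ft_force: [0.8, 0.2, 0.5]
finger_gap: 85.6
```

```bash
python3 - <<'E'
from h import *
t,r,s=cur();print(t,s["joint_pos"].round(1),s["ft_force"])
plan((505.5,136,180),99.5)
E
```

```text
[403.97836394 267.0419416  211.52324177] [ 27.4 -10.2 104.8  -0.   85.4 -64.7] [0.79493431 0.15771296 0.51011097]
shift tool [ 0.0316 -0.1347  0.0966] rot [-0.129   0.0008 -0.0003] deg 7.4 jaw 99.5
```

{"name": "drive_tool", "arguments": {"deltas": [[0,0.004,-0.022,0.016,-0.02,0,0],[0,0.008,-0.044,0.032,-0.04,0,0],[0,0.012,-0.066,0.048,-0.06,0,0],[0,0.016,-0.088,0.064,-0.085,0,0],[0,0.022,-0.11,0.08,-0.11,0,0],[0,0.028,-0.128,0.092,-0.125,0,0],[0,0.031,-0.134,0.0965,-0.129,0,0],[0,0.031,-0.134,0.0965,-0.129,0,0],[0,0.031,-0.134,0.0965,-0.129,0,0],[0,0.031,-0.134,0.0965,-0.129,0,0]]}}

```text
time: 2.02
tool_pos: [503.8, 139.2, 180.6]
tcp_rot: [78.7, 90.0, 88.1]
ft_force: [1.3, 0.6, -0.8]
finger_gap: 85.4
```

```bash
python3 - <<'E'
from h import *
t,r,s=cur();print(t)
d=snapshot("wrist");cv2.imwrite("pics/w1.png",d["frame"]);print(ray(d,280,210))
print(proj(d,[505.5,136,45]))
plan((505.5,136,180),99.5)
E
```

```text
[503.75128419 139.17640398 180.60134644]
(array([435.04277369, 127.88596454, 323.13591995]), array([ 0.27823555,  0.04003577, -0.95971079]))
[[278.03067726 198.84105588]]
shift tool [ 0.0007 -0.0035  0.0012] rot [-0.0007  0.0004 -0.0004] deg 0.1 jaw 99.5
```

View pics/w1.png

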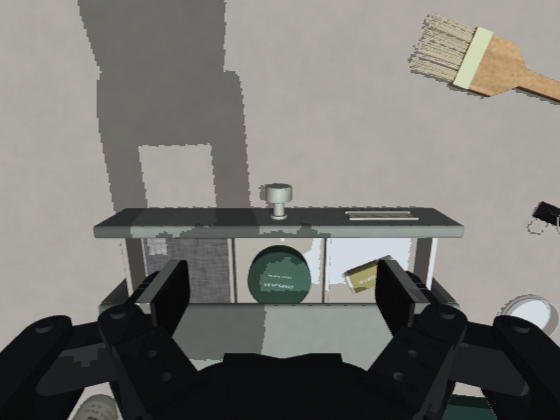

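The wrist view shows the knob head at about (279,193), the panel's top strip at rows 226–237 spanning columns 94–463, and the cabinet's top front edge at about row 304.

```bash
python3 - <<'E'
from h import *
d=snapshot("wrist");crop(d,"w1c",85,170,200,150,4)
crop(d,"w1d",270,170,200,150,4)
g=d["frame"].astype(int).sum(2)//3
for c in (110,200,350,440): print(c,g[200:245,c].tolist())
for r in (220,232): print(r,g[r,85:105].tolist(),g[r,450:475].tolist())
E
```

```text
110 [164, 164, 164, 164, 163, 164, 164, 165, 165, 166, 165, 166, 165, 166, 166, 167, 129, 57, 45, 45, 45, 44, 45, 45, 44, 53, 75, 83, 88, 93, 94, 93, 93, 94, 93, 93, 89, 83, 162, 169, 169, 170, 169, 169, 168]
200 [168, 169, 168, 168, 167, 168, 167, 102, 58, 55, 56, 55, 56, 56, 55, 57, 57, 56, 56, 57, 57, 57, 58, 46, 44, 57, 76, 84, 90, 94, 94, 94, 93, 93, 92, 92, 88, 112, 97, 97, 101, 101, 98, 98, 100]
350 [168, 168, 168, 168, 168, 167, 168, 124, 66, 58, 49, 154, 122, 96, 95, 92, 86, 97, 183, 159, 74, 58, 58, 58, 56, 84, 124, 137, 146, 153, 152, 151, 149, 148, 147, 148, 136, 134, 211, 216, 216, 215, 216, 216, 216]
440 [163, 164, 165, 166, 165, 166, 164, 164, 164, 164, 164, 164, 97, 62, 59, 59, 59, 59, 60, 59, 59, 59, 59, 59, 56, 86, 125, 137, 146, 153, 152, 151, 151, 150, 149, 149, 131, 118, 166, 169, 169, 167, 168, 168, 169]
220 [166, 165, 166, 165, 166, 166, 165, 165, 166, 167, 168, 168, 168, 168, 168, 167, 166, 144, 112, 92] [59, 59, 66, 84, 120, 153, 166, 166, 166, 166, 167, 167, 167, 167, 166, 166, 166, 166, 166, 166, 166, 166, 167, 168, 168]
232 [167, 166, 167, 166, 166, 166, 166, 166, 135, 88, 94, 95, 95, 95, 95, 94, 95, 95, 95, 95] [152, 151, 152, 152, 152, 152, 152, 153, 154, 154, 154, 152, 143, 150, 167, 168, 168, 168, 168, 168, 168, 167, 166, 166, 167]
```

View pics/w1c.png

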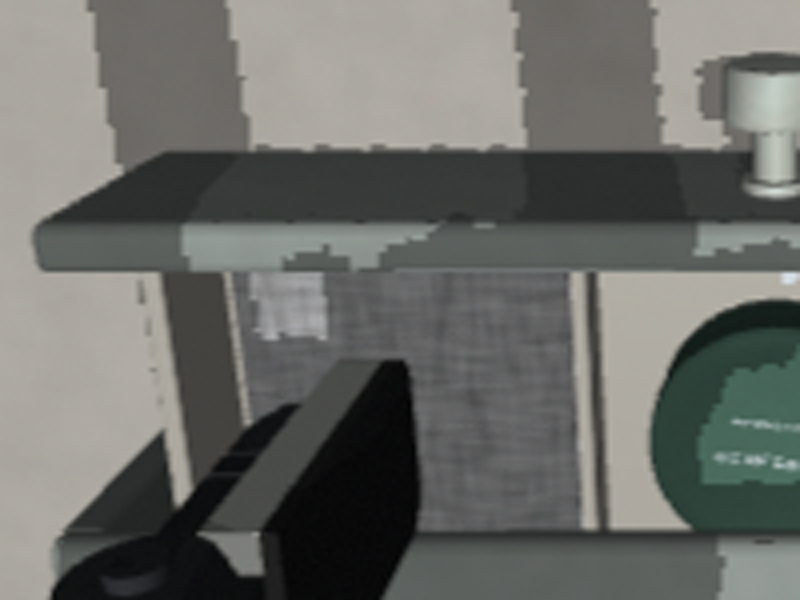

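View pics/w1d.png

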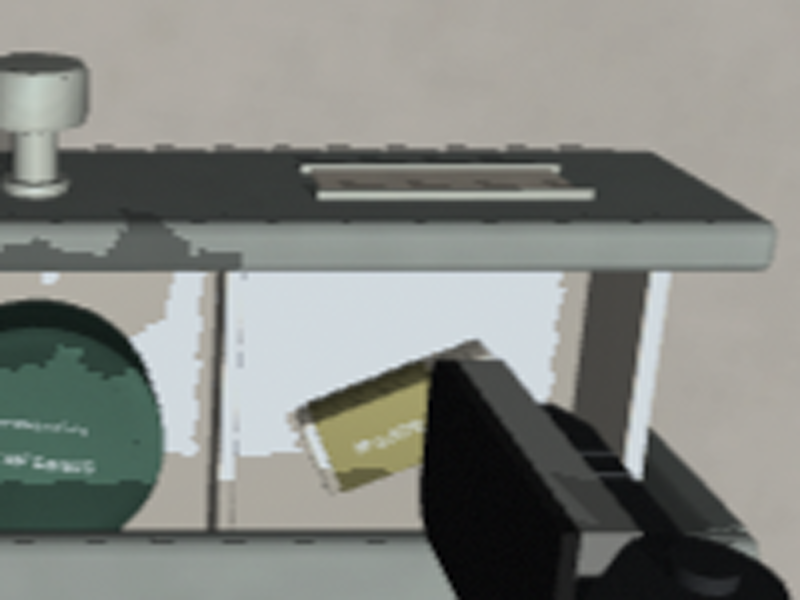

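```bash
python3 - <<'E'
from h import *
d=snapshot("wrist")
a=onz(d,93.5,231,69);b=onz(d,463.5,231,69);print(a,b,np.linalg.norm(a-b))
v=b-a;print("yaw",np.degrees(np.arctan2(v[1],v[0]))-90,"mid",(a+b)/2)
p=onz(d,110,237.3,70);q=onz(d,440,237,70);v=q-p;print("yaw edge",np.degrees(np.arctan2(v[1],v[0]))-90)
c0=onz(d,200,303.5,80);c1=onz(d,360,303.5,80);v=c1-c0;print("yaw cab",np.degrees(np.arctan2(v[1],v[0]))-90)
yaw=np.radians(9.5);X=np.array([np.cos(yaw),np.sin(yaw),0]);Y=np.array([-X[1],X[0],0])
print("edge inner along X",p@X,q@X,"cab front",c0@X,c1@X)
mid=(a+b)/2; print("panel mid Y",mid@Y)
kl=onz(d,265.5,196,45);kr=onz(d,292.5,196,45);print("knob w",np.linalg.norm(kl-kr),"Y",((kl+kr)/2)@Y)
kk=onz(d,279,184,57);print("knob X top front edge",kk@X+7)
fl=(p@X+q@X)/2
K=X*(fl-12-23)+Y*(((kl+kr)/2)@Y);print("knob from panel",K)
print(proj(d,[K[0],K[1],45]))
E
```

```text
[553.81853755 -16.4060841   69.        ] [501.58214061 297.3521504   69.        ] 318.076831729724
yaw 9.452257975362727 mid [527.70033908 140.47303315  69.        ]
yaw edge 9.507463736146448
yaw cab 9.446392767687442
edge inner along X 548.9251366265754 548.8881132285208 cab front 607.5281563185769 607.6602585272332
panel mid Y 51.45085241968497
knob w 24.5949010194801 Y 51.71443941688447
knob X top front edge 511.99181845683705
knob from panel [498.32336029 135.82426507   0.        ]
[[278.98273315 190.98468635]]
```

The panel is 58.7 mm out, its yaw is 9.5°, and the panel width (318 mm) and knob width (24.6 mm) both agree with the given sizes. Descending on the knob.

```bash
python3 - <<'E'
from h import *
plan((497.7,135.6,24),99.5)
E
```

```text
shift tool [ 0.1568 -0.0026 -0.0068] rot [-0.0003  0.0007 -0.0002] deg 0.0 jaw 99.5
```

{"name": "drive_tool", "arguments": {"deltas": [[0,0.015,-0.001,-0.003,0,0,0],[0,0.035,-0.002,-0.006,0,0,0],[0,0.06,-0.0025,-0.007,0,0,0],[0,0.085,-0.0025,-0.007,0,0,0],[0,0.11,-0.0025,-0.007,0,0,0],[0,0.13,-0.0025,-0.007,0,0,0],[0,0.145,-0.0025,-0.007,0,0,0],[0,0.153,-0.0025,-0.007,0,0,0],[0,0.156,-0.0025,-0.007,0,0,0],[0,0.156,-0.0025,-0.007,0,0,0]]}}

```text
time: 3.0
tool_pos: [497.4, 134.9, 24.2]
tcp_rot: [178.3, 90.0, -172.3]
ft_force: [0.6, -0.2, -0.3]
finger_gap: 85.3
```

```bash
python3 - <<'E'
from h import *
t,r,s=cur();print(t,s["ft_force"])
d=snapshot("wrist");cv2.imwrite("pics/w2.png",d["frame"])
plan((497.7,135.6,24),99.5)
E
```

```text
[497.37616288 134.94121127  24.18683144] [ 0.62493714 -0.18935718 -0.29717551]
shift tool [ 0.001   0.0007 -0.0003] rot [-0.0012  0.0008 -0.    ] deg 0.1 jaw 99.5
```

View pics/w2.png

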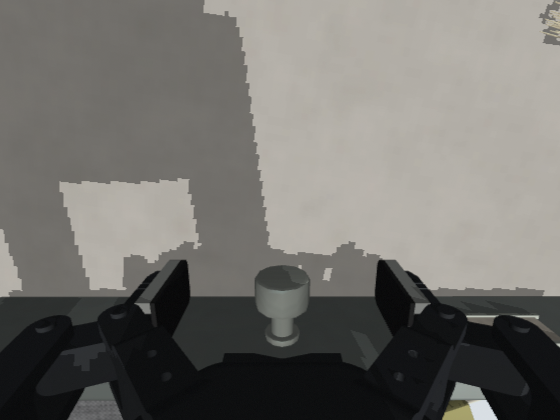

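The knob head, at (282,290), sits midway between the pads. Closing on it.

{"name": "drive_tool", "arguments": {"deltas": [[255,0,0,0,0,0,0],[255,0,0,0,0,0,0],[255,0,0,0,0,0,0],[255,0,0,0,0,0,0],[255,0,0,0,0,0,0],[255,0,0,0,0,0,0],[255,0,0,0,0,0,0],[255,0,0,0,0,0,0],[255,0,0,0,0,0,0],[255,0,0,0,0,0,0]], "squeeze": 40}}

```text
time: 3.88
tool_pos: [498.0, 134.9, 24.8]
tcp_rot: [27.6, 90.0, 37.0]
ft_force: [-1.9, 1.3, 5.1]
finger_gap: 22.7
```

```bash
python3 - <<'E'
from h import *
t,r,s=cur();print(t,s["ft_force"],s["finger_gap"])
d=snapshot("wrist");cv2.imwrite("pics/w3.png",d["frame"]);
print(r.as_matrix().round(3))
E
```

```text
[498.02162937 134.9037948   24.83884398] [-1.91624199  1.25423791  5.10256703] 22.6887788822488
[[ 0.001 -0.163  0.987]
 [ 0.     0.987  0.163]
 [-1.     0.     0.001]]
```

View pics/w3.png

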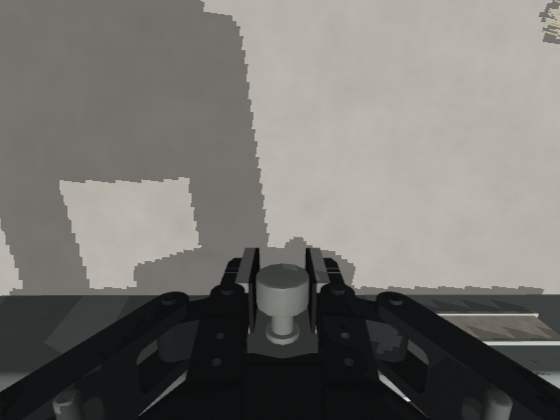

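Gripped at 22.7 mm. Pulling along −z of the tool.

{"name": "drive_tool", "arguments": {"deltas": [[255,0,0,-0.002,0,0,0],[255,0,0,-0.006,0,0,0],[255,0,0,-0.011,0,0,0],[255,0,0,-0.016,0,0,0],[255,0,0,-0.021,0,0,0],[255,0,0,-0.026,0,0,0],[255,0,0,-0.031,0,0,0],[255,0,0,-0.036,0,0,0],[255,0,0,-0.04,0,0,0],[255,0,0,-0.043,0,0,0]]}}

```text
time: 4.77
tool_pos: [455.1, 127.7, 24.8]
tcp_rot: [12.6, 89.9, 22.0]
ft_force: [0.7, 4.3, 4.6]
finger_gap: 22.4
```

{"name": "drive_tool", "arguments": {"deltas": [[255,0,0,-0.003,0,0,0],[255,0,0,-0.005,0,0,0],[255,0,0,-0.007,0,0,0],[255,0,0,-0.009,0,0,0],[255,0,0,-0.011,0,0,0],[255,0,0,-0.012,0,0,0],[255,0,0,-0.013,0,0,0],[255,0,0,-0.014,0,0,0],[255,0,0,-0.014,0,0,0],[255,0,0,-0.014,0,0,0]]}}

```text
time: 5.6
tool_pos: [441.4, 125.4, 24.8]
tcp_rot: [16.4, 90.0, 25.8]
ft_force: [-1.0, 3.9, 6.9]
finger_gap: 22.7
```

```bash
python3 - <<'E'
from h import *
t,r,s=cur();print(t,s["ft_force"],s["finger_gap"], (t-[498.0,134.9,24.8])@[.986,.165,0])
E
```

```text
[441.41503003 125.43759002  24.77670924] [-0.96783269  3.8843902   6.87247743] 22.746030761480853 -57.354078033248385
```

Pulled 57.4 mm with no stop force yet, so I'm creeping to the stop.

{"name": "drive_tool", "arguments": {"deltas": [[255,0,0,-0.0005,0,0,0],[255,0,0,-0.001,0,0,0],[255,0,0,-0.0015,0,0,0],[255,0,0,-0.002,0,0,0],[255,0,0,-0.0025,0,0,0],[255,0,0,-0.003,0,0,0],[255,0,0,-0.003,0,0,0],[255,0,0,-0.003,0,0,0],[255,0,0,-0.003,0,0,0],[255,0,0,-0.003,0,0,0]]}}

```text
time: 6.43
tool_pos: [440.2, 125.2, 24.9]
tcp_rot: [4.8, 89.7, 14.2]
ft_force: [9.8, 5.0, -3.7]
finger_gap: 22.7
```

```bash
python3 - <<'E'
from h import *
t,r,s=cur();print(t,s["ft_force"],s["finger_gap"], (t-[498.0,134.9,24.8])@[.986,.165,0])
E
```

```text
[440.18919326 125.2267012   24.89785805] [ 9.81404968  4.95093903 -3.70055296] 22.681543211323426 -58.59754974775405
```

Stop reached at 58.6 mm of pull with about 10 N opposing. Relaxing, releasing and rising.

{"name": "drive_tool", "arguments": {"deltas": [[255,0,0,0.001,0,0,0],[0,0,0,0.0015,0,0,0],[0,0,0,0.0015,0,0,0],[0,0,0,0.0015,0,0,0],[0,0,0,0.0015,0,0,0],[0,0,0,0.0015,0,0,0],[0,0,0,0.0015,0,0,0],[0,-0.01,0,0.0015,0,0,0],[0,-0.03,0,0.0015,0,0,0],[0,-0.06,0,0.0015,0,0,0]]}}

```text
time: 7.27
tool_pos: [437.6, 124.6, 83.0]
tcp_rot: [-179.6, 89.7, -170.2]
ft_force: [-0.2, 1.5, -0.7]
finger_gap: 85.6
```

{"name": "drive_tool", "arguments": {"deltas": [[0,-0.035,0,0,0,0,0],[0,-0.07,0,0,0,0,0],[0,-0.1,0,0,0,0,0],[0,-0.13,0,0,0,0,0],[0,-0.15,0,0,0,0,0],[0,-0.16,0,0,0,0,0],[0,-0.16,0,0,0,0,0],[0,-0.16,0,0,0,0,0],[0,-0.16,0,0,0,0,0],[0,-0.16,0,0,0,0,0]]}}

```text
time: 8.1
tool_pos: [438.9, 124.9, 242.2]
tcp_rot: [-180.0, 89.8, -170.6]
ft_force: [-0.6, -0.3, 0.2]
finger_gap: 85.6
```

```bash
python3 - <<'E'
from h import *
t,r,s=cur();print(t,s["ft_force"],s["finger_gap"])
d=snapshot("wrist");cv2.imwrite("pics/w4.png",d["frame"])
E
```

```text
[438.90349653 124.85616127 242.15080805] [-0.59874523 -0.30398281  0.19765905] 85.63809321358329
```

View pics/w4.png

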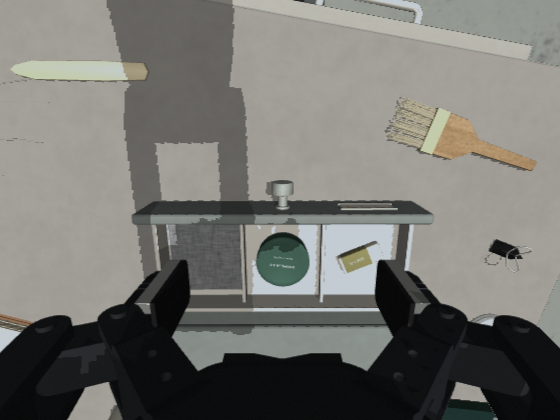

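The drawer is fully out: the back wall is visible at row ~292, with the pad at columns 167–243, the tin at (283,259) and the eraser at (358,258).

```bash
python3 - <<'E'
from h import *
d=snapshot("wrist");crop(d,"w4c",125,190,200,150,4)
yaw=np.radians(9.5);X=np.array([np.cos(yaw),np.sin(yaw),0]);Y=np.array([-X[1],X[0],0])
a=onz(d,300,222.5,70);b=onz(d,360,222.5,70);print("panel inner X",a@X,b@X)
a=onz(d,300,309,80);print("cab front X",a@X)
K=np.array([440.2,125.2,0]);K=X*(K@X)+Y*51.6
F=K+X*91-Y*96;print("knob",K,"compart ctr from knob",F,"YX",F@X,F@Y)
for z,xy in ((23,(0,0)),(20,(-56,0)),(20,(56,0)),(20,(0,-46)),(20,(0,46))):
  q=F+X*xy[0]+Y*xy[1];q[2]=z;print(xy,proj(d,q).round(1))
plan((460.5,-272.5,180),99.5);plan((460.5,-272.5,180),9.5)
E
```

```text
panel inner X 489.3214253198216 489.4454305576873
cab front X 587.0763729919873
knob [440.0727485 125.960425    0.       ] compart ctr from knob [545.6693084   46.29633939   0.        ] YX 545.8268820504461 -44.400000000000034
(0, 0) [[205.9 253.8]]
(-56, 0) [[203.3 210. ]]
(56, 0) [[209.3 292.4]]
(0, -46) [[169.9 252.8]]
(0, 46) [[243.  252.7]]
shift tool [ 0.0628 -0.3955 -0.0437] rot [-0.0016 -0.0029  0.    ] deg 0.2 jaw 99.5
shift tool [ 0.0628 -0.3955 -0.0437] rot [ 1.5692 -0.0022  0.0023] deg 89.9 jaw 9.5
```

View pics/w4c.png

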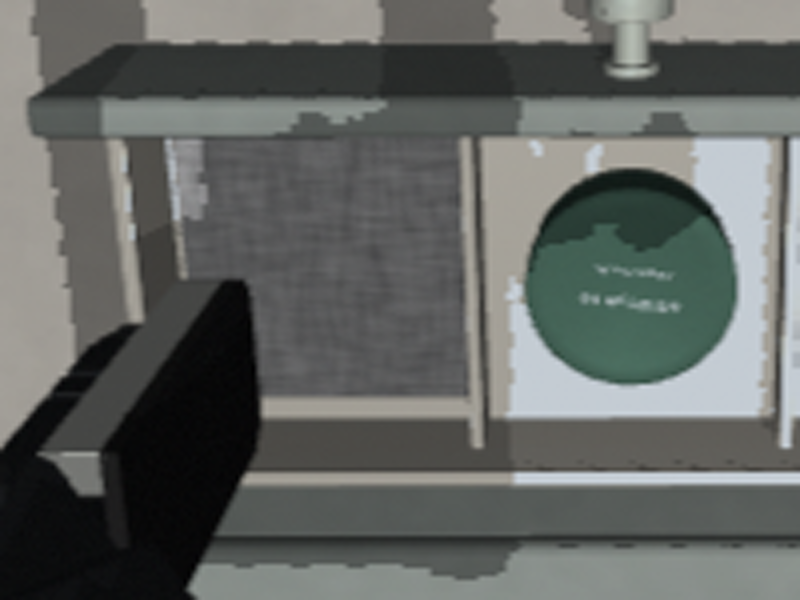

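The predicted compartment edges match the picture within 2 px. Going to the loupe, with the jaws turned to lie along the cabinet's x for the placing.

{"name": "drive_tool", "arguments": {"deltas": [[0,0,-0.018,-0.002,0.06,0,0],[0,0,-0.05,-0.006,0.17,0,0],[0,0,-0.085,-0.01,0.28,0,0],[0,0,-0.12,-0.013,0.4,0,0],[0,0,-0.155,-0.017,0.51,0,0],[0,0,-0.19,-0.021,0.62,0,0],[0,0,-0.225,-0.025,0.73,0,0],[0,0,-0.26,-0.029,0.84,0,0],[0,0,-0.295,-0.033,0.95,0,0],[0,0,-0.33,-0.037,1.06,0,0]]}}

```text
time: 9.03
tool_pos: [456.8, -208.2, 243.4]
tcp_rot: [-159.4, 89.9, 148.9]
ft_force: [0.7, 0.2, 0.3]
finger_gap: 85.4
```

```bash
python3 - <<'E'
from h import *
t,r,s=cur();print(t,s["joint_pos"].round(1))
# offset the viewing: 
plan((455,-272.5,170),9.5)
E
```

```text
[ 456.79624605 -208.2379665   243.40325379] [-30.4  -8.1  99.5   0.   88.6 -68.7]
shift tool [ 0.0734 -0.0413  0.0494] rot [ 0.5036 -0.001   0.0007] deg 28.9 jaw 9.5
```

{"name": "drive_tool", "arguments": {"deltas": [[0,0.006,-0.006,0.007,0.08,0,0],[0,0.02,-0.014,0.016,0.18,0,0],[0,0.034,-0.022,0.026,0.28,0,0],[0,0.048,-0.03,0.036,0.38,0,0],[0,0.06,-0.037,0.044,0.46,0,0],[0,0.068,-0.04,0.048,0.495,0,0],[0,0.073,-0.0413,0.0494,0.504,0,0],[0,0.073,-0.0413,0.0494,0.504,0,0],[0,0.073,-0.0413,0.0494,0.504,0,0],[0,0.073,-0.0413,0.0494,0.504,0,0]]}}

```text
time: 9.87
tool_pos: [456.3, -270.7, 171.8]
tcp_rot: [53.2, 90.0, -26.9]
ft_force: [0.4, -0.0, -0.3]
finger_gap: 85.2
```

```bash
python3 - <<'E'
from h import *
t,r,s=cur();print(t,s["ft_force"])
d=snapshot("wrist");cv2.imwrite("pics/w5.png",d["frame"]);print(proj(d,[[460.5,-272.5,0],[460.5,-272.5,34]]))
plan((460.5,-272.5,20),9.5)
E
```

```text
[ 456.32114998 -270.70670586  171.81817039] [ 0.40207977 -0.04262138 -0.25079564]
[[285.07505558 192.09742773]
 [285.45971167 200.43162995]]
shift tool [0.1521 0.0036 0.0023] rot [ 0.0066  0.0007 -0.0008] deg 0.4 jaw 9.5
```

View pics/w5.png

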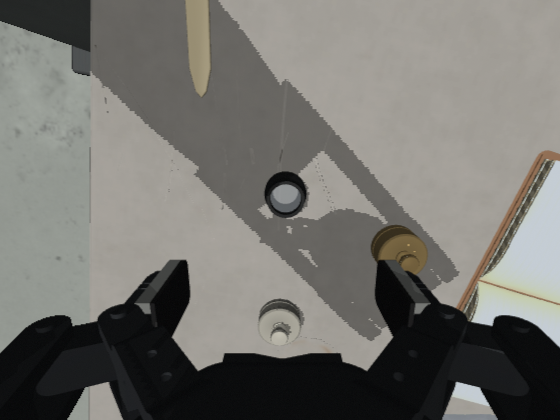

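The loupe is at about (286,194), where predicted. The steel weight is at (279,320) and the brass one at (398,245), both clear of the fingers.

```bash
python3 - <<'E'
from h import *
d=snapshot("wrist");g=d["frame"].max(2)[150:240,240:330];m=(g<55).astype(np.uint8)
cs,_=cv2.findContours(m,cv2.RETR_EXTERNAL,cv2.CHAIN_APPROX_NONE);c=max(cs,key=cv2.contourArea);(x,y),rr=cv2.minEnclosingCircle(c)
print(x+240,y+150,rr,cv2.boundingRect(c))
p=onz(d,x+240,y+150,12);l=onz(d,x+240-rr,y+150,12);print(p,np.linalg.norm(p-l)*2)
plan((p[0],p[1],20),9.5)
E
```

```text
284.5 193.70000076293945 22.968339920043945 (24, 21, 42, 46)
[ 459.84165524 -271.66317002   12.        ] 45.38835849603348
shift tool [0.1522 0.003  0.0013] rot [ 0.0064  0.0009 -0.001 ] deg 0.4 jaw 9.5
```

{"name": "drive_tool", "arguments": {"deltas": [[0,0.012,0.003,0.0015,0.006,0,0],[0,0.03,0.003,0.0015,0.006,0,0],[0,0.055,0.003,0.0015,0.006,0,0],[0,0.08,0.003,0.0015,0.006,0,0],[0,0.105,0.003,0.0015,0.006,0,0],[0,0.128,0.003,0.0015,0.006,0,0],[0,0.145,0.003,0.0015,0.006,0,0],[0,0.155,0.003,0.0015,0.006,0,0],[0,0.16,0.003,0.0015,0.006,0,0],[0,0.16,0.003,0.0015,0.006,0,0]]}}

```text
time: 10.8
tool_pos: [458.7, -271.4, 10.2]
tcp_rot: [-134.9, 89.9, 144.6]
ft_force: [0.2, -0.1, 0.7]
finger_gap: 85.1
```

```bash
python3 - <<'E'
from h import *
t,r,s=cur();print(t,s["ft_force"])
d=snapshot("wrist");cv2.imwrite("pics/w6.png",d["frame"]);print(proj(d,[[460.,-272,15]]))
plan((460,-272,4),9.5)
E
```

```text
[ 458.73233035 -271.39143539   10.17468244] [ 0.21973366 -0.08515467  0.72791114]
[[283.40534863 271.21874665]]
shift tool [0.0074 0.0006 0.0002] rot [-0.0007 -0.      0.    ] deg 0.0 jaw 9.5
```

View pics/w6.png

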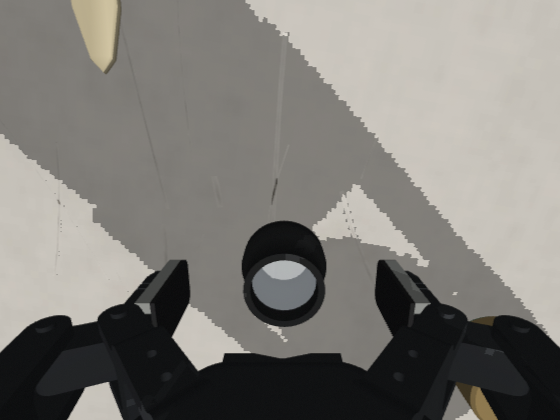

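```bash
python3 - <<'E'
from h import *
d=snapshot("wrist");t,r,s=cur()
a=np.linspace(0,6.283,73)
def circ(c,rad,z): return proj(d,np.stack([c[0]+rad*np.cos(a),c[1]+rad*np.sin(a),0*a+z],1))
for c in ((460,-272),):
  for rad,z in ((21,0),(21,15),(18,34)):
    q=circ(c,rad,z);print(rad,z,q.min(0).round(1),q.max(0).round(1))
print(r.as_matrix()[:,2].round(3))
g=d["frame"].max(2)
for rr in (240,250,260,268): print(rr,np.where(g[rr,200:360]<60)[0][[0,-1]]+200)
col=g[200:345,284];print(col.tolist())
E
```

```text
21 0 [242.7 218.3] [321.6 291. ]
21 15 [239.  228.1] [325.4 306.7]
18 34 [240.2 250.5] [324.3 325.4]
[ 0.164 -0.986  0.001]
240 [247 318]
250 [244 321]
260 [241 324]
268 [241 323]
[129, 129, 129, 129, 129, 129, 128, 129, 128, 129, 128, 128, 128, 128, 128, 129, 129, 129, 103, 33, 13, 14, 16, 15, 18, 18, 18, 18, 19, 19, 19, 19, 20, 20, 20, 19, 19, 18, 17, 19, 17, 15, 16, 15, 16, 15, 14, 13, 14, 12, 14, 34, 43, 43, 42, 51, 52, 70, 175, 181, 181, 181, 180, 181, 181, 181, 181, 181, 181, 181, 180, 181, 181, 181, 181, 180, 181, 154, 124, 120, 121, 122, 122, 122, 122, 123, 123, 123, 122, 122, 122, 122, 123, 123, 122, 122, 123, 122, 122, 122, 122, 121, 121, 121, 122, 122, 121, 55, 19, 15, 17, 14, 15, 13, 15, 15, 15, 14, 30, 32, 32, 32, 32, 42, 122, 127, 127, 127, 127, 127, 127, 127, 127, 126, 194, 199, 198, 199, 200, 199, 136, 127, 127, 128, 127]
```

The outline matches the model centre (460,−272) within a pixel or so. Down 7 mm, then close.

{"name": "drive_tool", "arguments": {"deltas": [[0,0.004,0.0006,0,0,0,0],[0,0.007,0.0006,0,0,0,0],[255,0.007,0.0006,0,0,0,0],[255,0.007,0.0006,0,0,0,0],[255,0.007,0.0006,0,0,0,0],[255,0.007,0.0006,0,0,0,0],[255,0.007,0.0006,0,0,0,0],[255,0.007,0.0006,0,0,0,0],[255,0.007,0.0006,0,0,0,0],[255,0.007,0.0006,0,0,0,0]], "squeeze": 30}}

```text
time: 11.73
tool_pos: [460.0, -272.0, 4.9]
tcp_rot: [33.4, 90.0, -47.1]
ft_force: [-2.0, 1.4, 5.4]
finger_gap: 38.4
```

```bash
python3 - <<'E'
from h import *
t,r,s=cur();print(t,s["ft_force"],s["finger_gap"])
d=snapshot("wrist");cv2.imwrite("pics/w7.png",d["frame"])
E
```

```text
[ 459.99557079 -271.98772353    4.89738368] [-2.04178151  1.4294466   5.4014979 ] 38.43170905483683
```

View pics/w7.png

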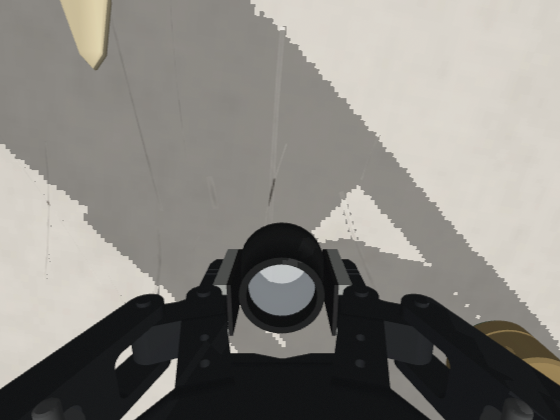

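Gripped at 38.4 mm, where the knob read 1.3 mm under its true size, so this is about the 40 mm band. Lifting a little to check the hold.

{"name": "drive_tool", "arguments": {"deltas": [[255,-0.002,0,0,0,0,0],[255,-0.006,0,0,0,0,0],[255,-0.012,0,0,0,0,0],[255,-0.02,0,0,0,0,0],[255,-0.03,0,0,0,0,0],[255,-0.042,0,0,0,0,0],[255,-0.054,0,0,0,0,0],[255,-0.064,0,0,0,0,0],[255,-0.07,0,0,0,0,0],[255,-0.072,0,0,0,0,0]]}}

```text
time: 12.62
tool_pos: [460.8, -272.5, 78.4]
tcp_rot: [44.7, 89.8, -35.9]
ft_force: [0.1, -0.2, -0.6]
finger_gap: 38.4
```

```bash
python3 - <<'E'
from h import *
t,r,s=cur();print(t,s["ft_force"],s["finger_gap"])
d=snapshot("wrist");cv2.imwrite("pics/w8.png",d["frame"])
d=snapshot("scene");crop(d,"s8",310,220,90,80,7);crop(snapshot("top"),"t8",330,210,80,70,7)
E
```

```text
[ 460.81182438 -272.53332615   78.40096851] [ 0.10014728 -0.24121636 -0.55856877] 38.35267640086312
```

View pics/w8.png

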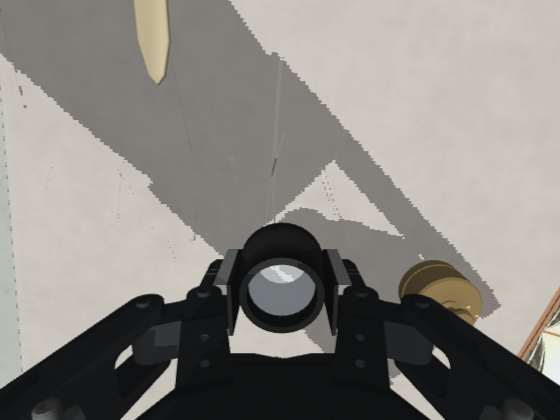

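View pics/s8.png

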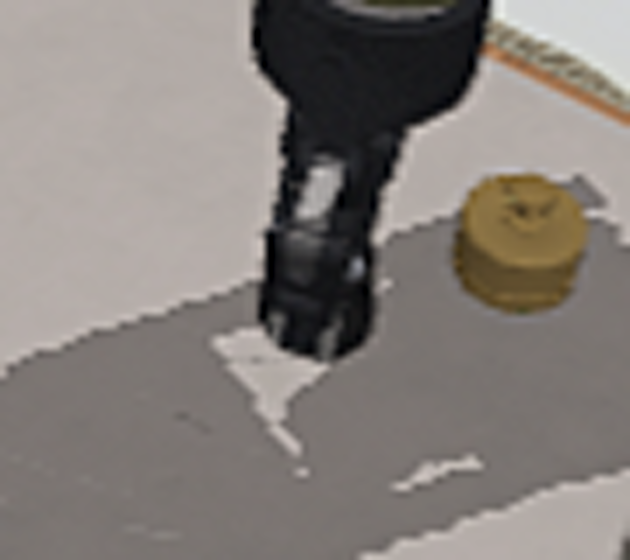

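The loupe's outline in the wrist view, at (282,278), is unchanged by the lift, so it is held firmly and upright. Carrying it over.

```bash
python3 - <<'E'
from h import *
plan((545.7,46.3,170),9.5)
E
```

```text
shift tool [-0.0938  0.137  -0.2996] rot [-0.0008 -0.      0.    ] deg 0.0 jaw 9.5
```

{"name": "drive_tool", "arguments": {"deltas": [[255,-0.01,0,0,0,0,0],[255,-0.03,0.003,-0.006,0,0,0],[255,-0.05,0.01,-0.02,0,0,0],[255,-0.068,0.02,-0.04,0,0,0],[255,-0.082,0.032,-0.066,0,0,0],[255,-0.09,0.044,-0.094,0,0,0],[255,-0.093,0.057,-0.122,0,0,0],[255,-0.094,0.07,-0.15,0,0,0],[255,-0.094,0.083,-0.178,0,0,0],[255,-0.094,0.095,-0.204,0,0,0]]}}

```text
time: 13.6
tool_pos: [520.1, -53.2, 170.6]
tcp_rot: [-138.6, 90.0, 140.9]
ft_force: [-0.0, 0.2, -0.9]
finger_gap: 38.1
```

{"name": "drive_tool", "arguments": {"deltas": [[255,0,0.01,-0.024,0,0,0],[255,0,0.02,-0.046,0,0,0],[255,0,0.029,-0.065,0,0,0],[255,0,0.036,-0.08,0,0,0],[255,0,0.04,-0.09,0,0,0],[255,0,0.042,-0.0956,0,0,0],[255,0,0.042,-0.0956,0,0,0],[255,0,0.042,-0.0956,0,0,0],[255,0,0.042,-0.0956,0,0,0],[255,0,0.042,-0.0956,0,0,0]]}}

```text
time: 14.43
tool_pos: [545.6, 45.3, 170.3]
tcp_rot: [-40.4, 90.0, -121.0]
ft_force: [-0.5, -0.0, -0.8]
finger_gap: 38.4
```

```bash
python3 - <<'E'
from h import *
t,r,s=cur();print(t,s["ft_force"],s["finger_gap"])
d=snapshot("wrist");cv2.imwrite("pics/w9.png",d["frame"])
crop(snapshot("top"),"t9",150,135,150,110,5);crop(snapshot("scene"),"s9",180,110,150,110,5)
yaw=np.radians(9.5);X=np.array([np.cos(yaw),np.sin(yaw),0]);Y=np.array([-X[1],X[0],0])
F=np.array([545.7,46.3,20]);print(proj(d,[F+X*a+Y*b for a,b in ((-56,-46),(-56,46),(56,46),(56,-46),(0,0))]).round())
plan((545.7,46.3,60),9.5)
E
```

```text
[545.63960208  45.29866666 170.28576542] [-0.46401097 -0.0339529  -0.8434328 ] 38.42672470992446
[[226. 239.]
 [220. 145.]
 [343. 145.]
 [338. 238.]
 [282. 194.]]
shift tool [ 1.103e-01  1.000e-04 -7.000e-04] rot [-0.0018  0.0001  0.    ] deg 0.1 jaw 9.5
```

View pics/w9.png

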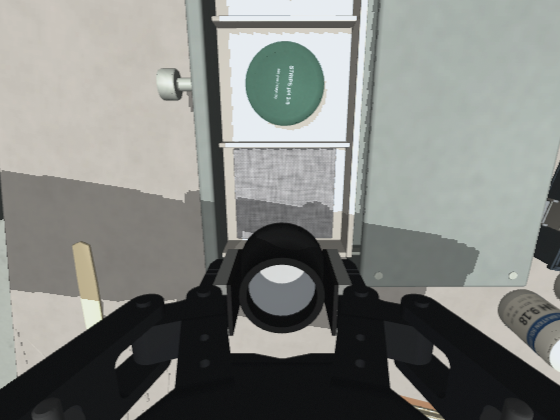

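View pics/s9.png

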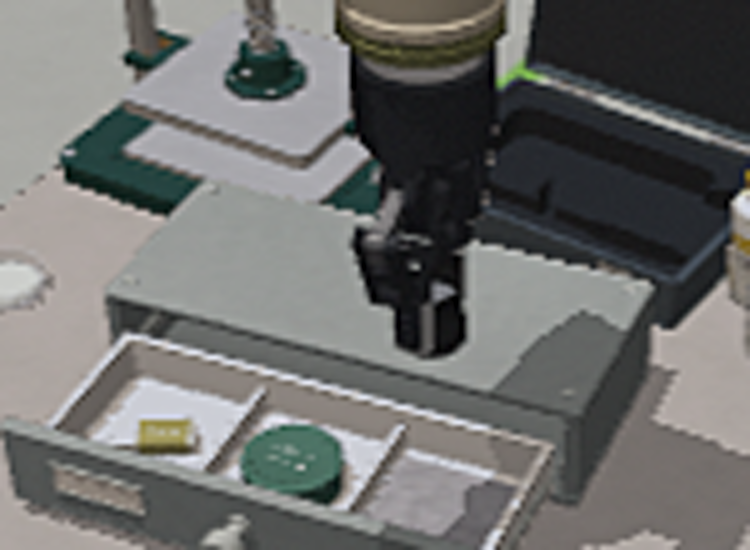

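Over the compartment, the pad spans columns 234–336 and rows 149–240, so its centre is near (285,195), about 2 mm farther back than predicted. I shift +2 mm and descend partway.

{"name": "drive_tool", "arguments": {"deltas": [[255,0.01,0.002,-0.0005,0,0,0],[255,0.025,0.002,-0.001,0,0,0],[255,0.04,0.002,-0.001,0,0,0],[255,0.055,0.002,-0.001,0,0,0],[255,0.07,0.002,-0.001,0,0,0],[255,0.085,0.002,-0.001,0,0,0],[255,0.098,0.002,-0.001,0,0,0],[255,0.106,0.002,-0.001,0,0,0],[255,0.11,0.002,-0.001,0,0,0],[255,0.11,0.002,-0.001,0,0,0]]}}

```text
time: 15.42
tool_pos: [546.8, 47.5, 59.1]
tcp_rot: [-99.7, 89.9, 179.7]
ft_force: [-0.0, 0.4, -0.0]
finger_gap: 38.4
```

```bash
python3 - <<'E'
from h import *
t,r,s=cur();print(t,s["ft_force"],s["finger_gap"])
d=snapshot("wrist");cv2.imwrite("pics/w10.png",d["frame"])
crop(snapshot("scene"),"s10",180,110,150,110,5)
plan((547.5,46.5,28),9.5)
E
```

```text
[546.82340781  47.49572922  59.0811521 ] [-0.02338625  0.35318856 -0.01565647] 38.40570624326335
shift tool [ 0.0328 -0.0007  0.0009] rot [-0.0008  0.0001 -0.0008] deg 0.1 jaw 9.5
```

View pics/w10.png

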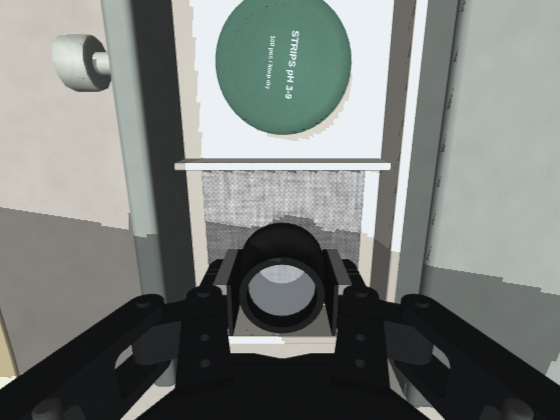

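View pics/s10.png

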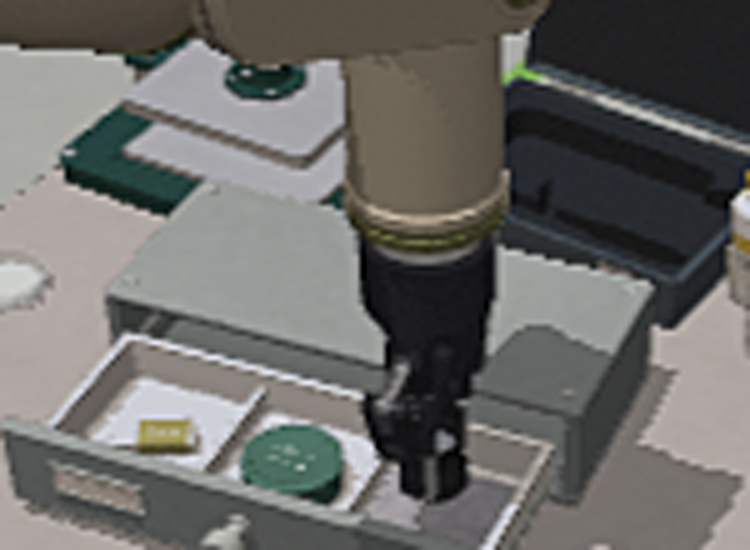

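{"name": "drive_tool", "arguments": {"deltas": [[255,0.004,0,0.001,0,0,0],[255,0.009,0,0.001,0,0,0],[255,0.014,0,0.001,0,0,0],[255,0.018,0,0.001,0,0,0],[255,0.022,0,0.001,0,0,0],[255,0.025,0,0.001,0,0,0],[255,0.027,0,0.001,0,0,0],[255,0.0285,0,0.001,0,0,0],[255,0.0295,0,0.001,0,0,0],[255,0.0295,0,0.001,0,0,0]]}}

```text
time: 16.35
tool_pos: [547.6, 46.5, 30.6]
tcp_rot: [-94.7, 90.0, -175.3]
ft_force: [0.4, -0.4, -0.9]
finger_gap: 38.3
```

```bash
python3 - <<'E'
from h import *
t,r,s=cur();print(t,s["ft_force"],s["finger_gap"])
d=snapshot("wrist");cv2.imwrite("pics/w11.png",d["frame"])
E
```

```text
[547.63863303  46.54129381  30.6042843 ] [ 0.42537919 -0.37978538 -0.87530682] 38.324938808222335
```

View pics/w11.png

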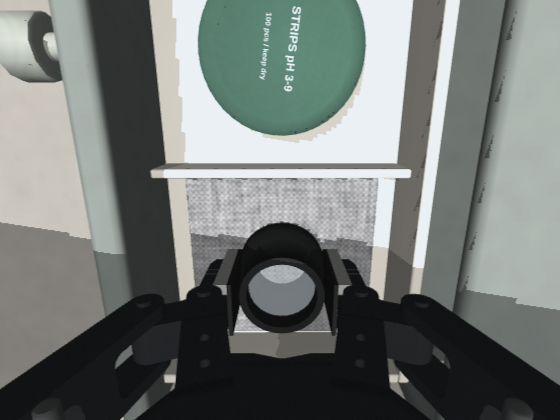

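The loupe hangs just above the middle of the pad. Creeping down.

{"name": "drive_tool", "arguments": {"deltas": [[255,0.0005,0,0,0,0,0],[255,0.001,0,0,0,0,0],[255,0.0015,0,0,0,0,0],[255,0.002,0,0,0,0,0],[255,0.0025,0,0,0,0,0],[255,0.0025,0,0,0,0,0],[255,0.0025,0,0,0,0,0],[255,0.0025,0,0,0,0,0],[255,0.0025,0,0,0,0,0],[255,0.0025,0,0,0,0,0]]}}

```text
time: 17.23
tool_pos: [547.8, 46.6, 28.3]
tcp_rot: [62.4, 90.0, -18.2]
ft_force: [1.0, -0.2, 0.1]
finger_gap: 38.7
```

```bash
python3 - <<'E'
from h import *
t,r,s=cur();print(t,s["ft_force"],s["finger_gap"])
E
```

```text
[547.75902548  46.55170019  28.32809544] [ 0.99117018 -0.21010938  0.13254907] 38.69906153849512
```

{"name": "drive_tool", "arguments": {"deltas": [[255,0.0003,0,0,0,0,0],[255,0.0006,0,0,0,0,0],[255,0.0009,0,0,0,0,0],[255,0.0012,0,0,0,0,0],[255,0.0015,0,0,0,0,0],[255,0.0015,0,0,0,0,0],[255,0.0015,0,0,0,0,0],[255,0.0015,0,0,0,0,0],[255,0.0015,0,0,0,0,0],[255,0.0015,0,0,0,0,0]]}}

```text
time: 18.07
tool_pos: [548.6, 46.7, 27.9]
tcp_rot: [86.3, 89.9, 5.8]
ft_force: [-1.0, 1.2, 6.8]
finger_gap: 38.3
```

```bash
python3 - <<'E'
from h import *
t,r,s=cur();print(t,s["ft_force"],s["finger_gap"])
E
```

```text
[548.64629354  46.67993257  27.85266516] [-1.03586152  1.24852846  6.75408977] 38.301102378601975
```

Contact at 6.8 N with the TCP at 27.9, as predicted for a foot height of 23. Easing off, then opening partway.

{"name": "drive_tool", "arguments": {"deltas": [[255,-0.0007,0,0,0,0,0],[130,-0.001,0,0,0,0,0],[120,-0.001,0,0,0,0,0],[110,-0.001,0,0,0,0,0],[100,-0.001,0,0,0,0,0],[90,-0.001,0,0,0,0,0],[85,-0.001,0,0,0,0,0],[85,-0.001,0,0,0,0,0],[85,-0.001,0,0,0,0,0],[85,-0.001,0,0,0,0,0]]}}

```text
time: 18.9
tool_pos: [547.7, 46.5, 27.8]
tcp_rot: [42.9, 90.0, -37.6]
ft_force: [-0.1, -0.1, 0.3]
finger_gap: 57.1
```

```bash
python3 - <<'E'
from h import *
t,r,s=cur();print(t,s["ft_force"],s["finger_gap"])
d=snapshot("wrist");cv2.imwrite("pics/w12.png",d["frame"])
E
```

```text
[547.74392036  46.53847851  27.79879852] [-0.08427676 -0.0843767   0.25476869] 57.08843130460698
```

View pics/w12.png

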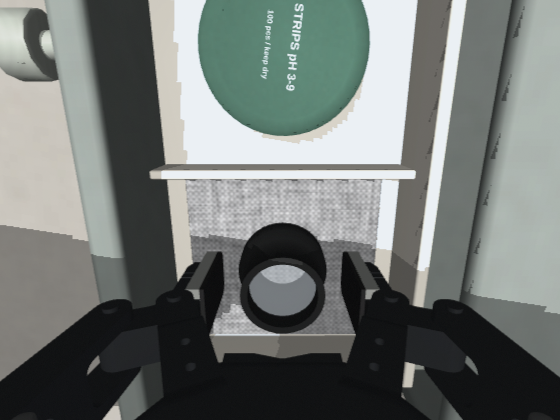

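The loupe stands free and upright on the pad at (282,275), with the pads clear on both sides. Rising straight up.

{"name": "drive_tool", "arguments": {"deltas": [[85,-0.003,0,0,0,0,0],[85,-0.01,0,0,0,0,0],[85,-0.02,0,0,0,0,0],[85,-0.035,0,0,0,0,0],[85,-0.055,0,0,0,0,0],[85,-0.08,0,0,0,0,0],[85,-0.105,0,0,0,0,0],[85,-0.13,0,0,0,0,0],[85,-0.145,0,0,0,0,0],[85,-0.15,0,0,0,0,0]]}}

```text
time: 19.78
tool_pos: [549.9, 46.5, 182.9]
tcp_rot: [79.8, 89.6, -0.8]
ft_force: [0.5, 0.6, 0.8]
finger_gap: 56.8
```

```bash
python3 - <<'E'
from h import *
t,r,s=cur();print(t,s["ft_force"],s["finger_gap"],s["joint_pos"].round(1))
d=snapshot("wrist");cv2.imwrite("pics/w13.png",d["frame"])
crop(snapshot("scene"),"s13",180,130,150,110,5)
plan((440.1,126,170),99.5);plan((440.1,126,170),99.5-180)
E
```

```text
[549.92038687  46.54668876 182.88480851] [0.53998539 0.63169388 0.82201502] 56.792345451788755 [-0.5  1.2 96.9 -0.  81.5 -9.9]
shift tool [ 0.0094 -0.0942 -0.0962] rot [ 1.57   -0.0022 -0.0032] deg 90.0 jaw 279.5
shift tool [ 0.0094 -0.0942 -0.0962] rot [ 1.57   -0.0022 -0.0032] deg 90.0 jaw -80.5
```

View pics/w13.png

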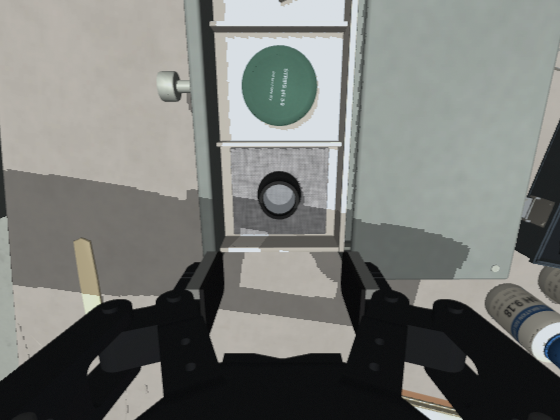

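View pics/s13.png

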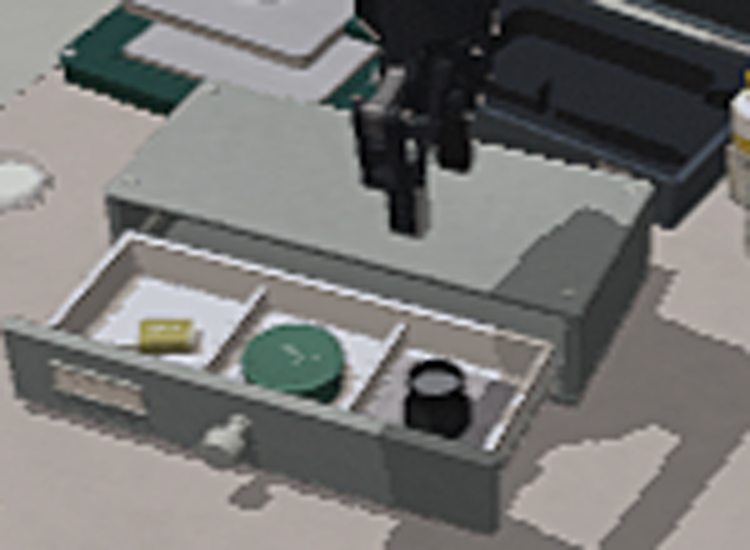

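The loupe stands upright mid-pad at (279,195); the tin and eraser lie flat. Moving back above the knob, turning the jaws −90° to the earlier wrist orientation.

{"name": "drive_tool", "arguments": {"deltas": [[85,0,-0.004,-0.004,-0.06,0,0],[60,0,-0.012,-0.012,-0.17,0,0],[30,0,-0.022,-0.022,-0.28,0,0],[0,0,-0.032,-0.032,-0.4,0,0],[0,0,-0.042,-0.042,-0.51,0,0],[0,0,-0.052,-0.052,-0.62,0,0],[0,0,-0.062,-0.062,-0.74,0,0],[0,0,-0.072,-0.073,-0.86,0,0],[0,0,-0.082,-0.084,-0.98,0,0],[0,0,-0.091,-0.093,-1.1,0,0]]}}

```text
time: 20.72
tool_pos: [440.9, 123.7, 175.9]
tcp_rot: [-156.5, 89.8, -173.7]
ft_force: [0.1, -0.0, 0.2]
finger_gap: 85.2
```

```bash
python3 - <<'E'
from h import *
t,r,s=cur();print(t,s["finger_gap"])
plan((439.5,125.7,150),99.5)
E
```

```text
[440.9069861  123.68941415 175.93966603] 85.23175625993272
shift tool [ 0.0259  0.0015 -0.0019] rot [-0.4656 -0.003   0.0005] deg 26.7 jaw 99.5
```

{"name": "drive_tool", "arguments": {"deltas": [[0,0.003,0,0,-0.1,0,0],[0,0.008,0,0,-0.2,0,0],[0,0.014,0.001,-0.001,-0.3,0,0],[0,0.02,0.0015,-0.002,-0.39,0,0],[0,0.025,0.0015,-0.002,-0.44,0,0],[0,0.026,0.0015,-0.002,-0.465,0,0],[0,0.026,0.0015,-0.002,-0.466,0,0],[0,0.026,0.0015,-0.002,-0.466,0,0],[0,0.026,0.0015,-0.002,-0.466,0,0],[0,0.026,0.0015,-0.002,-0.466,0,0]]}}

```text
time: 21.55
tool_pos: [441.4, 125.3, 152.0]
tcp_rot: [-2.3, 90.0, 6.8]
ft_force: [-0.2, 0.8, 0.3]
finger_gap: 85.4
```

```bash
python3 - <<'E'
from h import *
t,r,s=cur();print(t,s["finger_gap"])
d=snapshot("wrist");cv2.imwrite("pics/w14.png",d["frame"]);print(proj(d,[440.1,126,45]))
plan((440.1,125.4,25),99.5)
E
```

```text
[441.42869726 125.34924215 152.03598981] 85.3814970336693
[[282.839758   204.55759131]]
shift tool [ 0.1271  0.0002 -0.0014] rot [-0.0064  0.0005  0.    ] deg 0.4 jaw 99.5
```

View pics/w14.png

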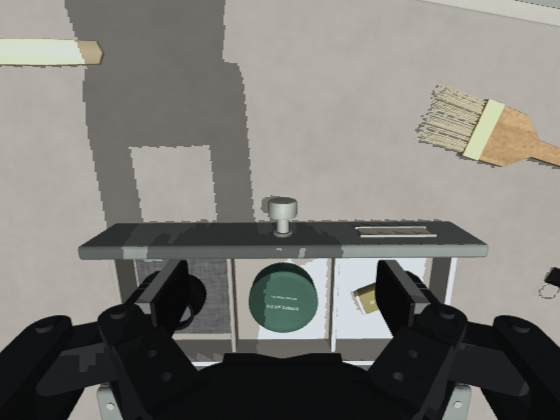

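The knob is at (282,208), where it was left. Descending over it.

{"name": "drive_tool", "arguments": {"deltas": [[0,0.012,0,-0.001,-0.006,0,0],[0,0.03,0,-0.0014,-0.006,0,0],[0,0.05,0,-0.0014,-0.006,0,0],[0,0.07,0,-0.0014,-0.006,0,0],[0,0.09,0,-0.0014,-0.006,0,0],[0,0.107,0,-0.0014,-0.006,0,0],[0,0.119,0,-0.0014,-0.006,0,0],[0,0.125,0,-0.0014,-0.006,0,0],[0,0.127,0,-0.0014,-0.006,0,0],[0,0.127,0,-0.0014,-0.006,0,0]]}}

```text
time: 22.43
tool_pos: [439.5, 125.1, 24.3]
tcp_rot: [-179.9, 89.9, -170.4]
ft_force: [-0.8, -0.3, 0.9]
finger_gap: 85.3
```

{"name": "drive_tool", "arguments": {"deltas": [[255,0,0,0,0,0,0],[255,0,0,0,0,0,0],[255,0,0,0,0,0,0],[255,0,0,0,0,0,0],[255,0,0,0,0,0,0],[255,0,0,0,0,0,0],[255,0,0,0,0,0,0],[255,0,0,0,0,0,0],[255,0,0,0,0,0,0],[255,0,0,0,0,0,0]], "squeeze": 40}}

```text
time: 23.27
tool_pos: [440.3, 125.3, 25.4]
tcp_rot: [4.7, 90.0, 14.2]
ft_force: [-2.8, -0.2, 5.9]
finger_gap: 22.5
```

```bash
python3 - <<'E'
from h import *
t,r,s=cur();print(t,s["ft_force"],s["finger_gap"],r.as_matrix()[:,2])
d=snapshot("wrist");cv2.imwrite("pics/w15.png",d["frame"])
E
```

```text
[440.31807322 125.26600115  25.3772948 ] [-2.7554323  -0.22527012  5.9427684 ] 22.49927674287926 [9.86214023e-01 1.65472620e-01 8.44429164e-04]
```

View pics/w15.png

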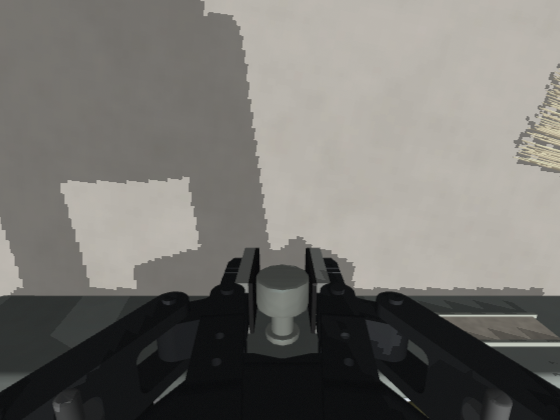

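Gripped at 22.5 mm. Sliding in slowly.

{"name": "drive_tool", "arguments": {"deltas": [[255,0,0,0.001,0,0,0],[255,0,0,0.0025,0,0,0],[255,0,0,0.0045,0,0,0],[255,0,0,0.007,0,0,0],[255,0,0,0.01,0,0,0],[255,0,0,0.013,0,0,0],[255,0,0,0.016,0,0,0],[255,0,0,0.019,0,0,0],[255,0,0,0.022,0,0,0],[255,0,0,0.025,0,0,0]]}}

```text
time: 24.15
tool_pos: [465.1, 129.4, 25.4]
tcp_rot: [5.8, 90.0, 15.3]
ft_force: [-2.2, 0.8, 6.4]
finger_gap: 22.8
```

{"name": "drive_tool", "arguments": {"deltas": [[255,0,0,0.003,0,0,0],[255,0,0,0.006,0,0,0],[255,0,0,0.009,0,0,0],[255,0,0,0.012,0,0,0],[255,0,0,0.015,0,0,0],[255,0,0,0.018,0,0,0],[255,0,0,0.021,0,0,0],[255,0,0,0.024,0,0,0],[255,0,0,0.027,0,0,0],[255,0,0,0.03,0,0,0]]}}

```text
time: 24.98
tool_pos: [494.7, 134.4, 25.4]
tcp_rot: [2.5, 90.0, 12.1]
ft_force: [-1.7, 0.3, 5.6]
finger_gap: 22.5
```

```bash
python3 - <<'E'
from h import *
t,r,s=cur();print(t,s["ft_force"],s["finger_gap"],(t-[440.3,125.3,25])@[.986,.165,0],(t-[440.3,125.3,25])@[-.165,.986,0])
crop(snapshot("scene"),"s16",180,130,150,110,5)
E
```

```text
[494.66681545 134.3880962   25.39791766] [-1.71449024  0.30761364  5.58099073] 22.545007001644866 55.105215904827716 -0.009661696913883347
```

View pics/s16.png

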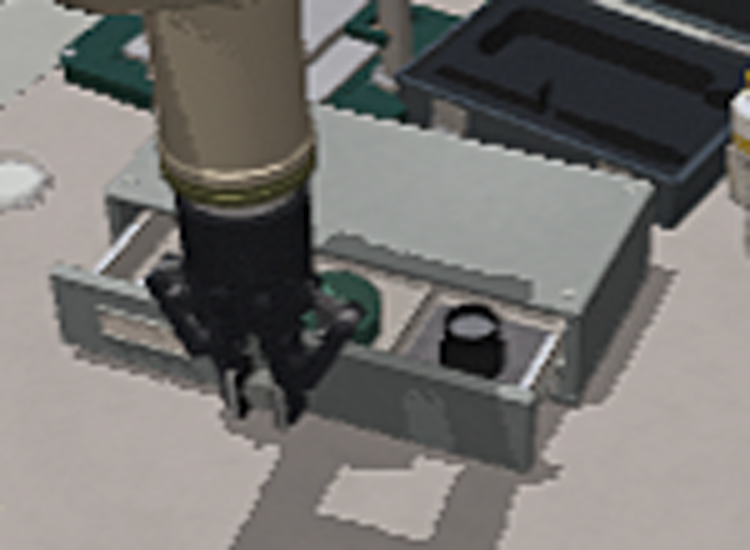

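The drawer is half shut. The loupe is upright, at about (472,340) in the crop, and pushing takes only 2 N. Going on.

{"name": "drive_tool", "arguments": {"deltas": [[255,0,0,0.002,0,0,0],[255,0,0,0.005,0,0,0],[255,0,0,0.008,0,0,0],[255,0,0,0.011,0,0,0],[255,0,0,0.014,0,0,0],[255,0,0,0.017,0,0,0],[255,0,0,0.02,0,0,0],[255,0,0,0.023,0,0,0],[255,0,0,0.026,0,0,0],[255,0,0,0.029,0,0,0]]}}

```text
time: 25.87
tool_pos: [523.2, 139.1, 25.4]
tcp_rot: [-0.8, 90.0, 8.7]
ft_force: [-2.6, -0.6, 7.7]
finger_gap: 22.5
```

{"name": "drive_tool", "arguments": {"deltas": [[255,0,0,0.003,0,0,0],[255,0,0,0.006,0,0,0],[255,0,0,0.009,0,0,0],[255,0,0,0.012,0,0,0],[255,0,0,0.015,0,0,0],[255,0,0,0.018,0,0,0],[255,0,0,0.0205,0,0,0],[255,0,0,0.0225,0,0,0],[255,0,0,0.024,0,0,0],[255,0,0,0.025,0,0,0]]}}

```text
time: 26.7
tool_pos: [547.9, 143.3, 25.4]
tcp_rot: [-0.1, 90.0, 9.4]
ft_force: [-2.0, -0.0, 6.3]
finger_gap: 22.9
```

```bash
python3 - <<'E'
from h import *
t,r,s=cur();print(t,s["ft_force"],s["finger_gap"],(t-[440.3,125.3,25])@[.986,.165,0],(t-[440.3,125.3,25])@[-.165,.986,0])
E
```

```text
[547.88133996 143.27865554  25.42183543] [-1.97705718 -0.00790079  6.34962139] 22.88525618046206 109.04167936332082 -0.02396673051731062
```

{"name": "drive_tool", "arguments": {"deltas": [[255,0,0,0.0008,0,0,0],[255,0,0,0.0016,0,0,0],[255,0,0,0.0024,0,0,0],[255,0,0,0.0032,0,0,0],[255,0,0,0.004,0,0,0],[255,0,0,0.0048,0,0,0],[255,0,0,0.0055,0,0,0],[255,0,0,0.006,0,0,0],[255,0,0,0.0065,0,0,0],[255,0,0,0.007,0,0,0]]}}

```text
time: 27.53
tool_pos: [554.6, 144.4, 25.4]
tcp_rot: [-0.4, 90.0, 9.1]
ft_force: [-1.7, -0.7, 6.3]
finger_gap: 22.4
```

{"name": "drive_tool", "arguments": {"deltas": [[255,0,0,0.0004,0,0,0],[255,0,0,0.0008,0,0,0],[255,0,0,0.0012,0,0,0],[255,0,0,0.0016,0,0,0],[255,0,0,0.002,0,0,0],[255,0,0,0.0024,0,0,0],[255,0,0,0.0028,0,0,0],[255,0,0,0.0032,0,0,0],[255,0,0,0.0036,0,0,0],[255,0,0,0.0036,0,0,0]]}}

```text
time: 28.37
tool_pos: [555.8, 144.6, 25.3]
tcp_rot: [-178.2, 89.7, -168.7]
ft_force: [-15.1, -3.4, 17.6]
finger_gap: 22.5
```

```bash
python3 - <<'E'
from h import *
t,r,s=cur();print(t,s["ft_force"],s["finger_gap"],(t-[440.3,125.3,25])@[.986,.165,0])
E
```

```text
[555.78735411 144.62725288  25.29683539] [-15.08585311  -3.44398709  17.55619236] 22.470877275139035 117.05952787674798
```

It hit a firm stop at 117.1 mm of travel with 15 N of push, far over the 2 N of sliding. Relaxing, opening and rising.

{"name": "drive_tool", "arguments": {"deltas": [[255,0,0,-0.001,0,0,0],[255,0,0,-0.0015,0,0,0],[200,0,0,-0.0018,0,0,0],[150,0,0,-0.0018,0,0,0],[100,0,0,-0.0018,0,0,0],[50,0,0,-0.0018,0,0,0],[0,0,0,-0.0018,0,0,0],[0,0,0,-0.0018,0,0,0],[0,0,0,-0.0018,0,0,0],[0,0,0,-0.0018,0,0,0]]}}

```text
time: 29.2
tool_pos: [556.0, 144.6, 24.7]
tcp_rot: [-179.0, 90.0, -169.5]
ft_force: [-0.1, -0.1, -0.8]
finger_gap: 85.7
```

{"name": "drive_tool", "arguments": {"deltas": [[0,-0.005,0,0,0,0,0],[0,-0.015,0,0,0,0,0],[0,-0.03,0,-0.002,0,0,0],[0,-0.055,0,-0.006,0,0,0],[0,-0.085,0,-0.015,0,0,0],[0,-0.115,0,-0.03,0,0,0],[0,-0.14,0,-0.045,0,0,0],[0,-0.155,0,-0.055,0,0,0],[0,-0.16,0,-0.06,0,0,0],[0,-0.16,0,-0.06,0,0,0]]}}

```text
time: 30.03
tool_pos: [497.6, 134.9, 187.4]
tcp_rot: [0.3, 89.8, 9.8]
ft_force: [0.9, 0.5, -0.6]
finger_gap: 85.0
```

```bash
python3 - <<'E'
from h import *
t,r,s=cur();print(t,s["ft_force"],s["finger_gap"])
d=snapshot("wrist");cv2.imwrite("pics/w17.png",d["frame"]);crop(d,"w17c",180,180,200,150,4)
crop(snapshot("scene"),"s17",150,130,150,110,5);cv2.imwrite("pics/s17f.png",snapshot("scene")["frame"])
crop(snapshot("top"),"t17",150,135,140,105,5.5)
E
```

```text
[497.55624936 134.89813552 187.42908581] [ 0.90211044  0.4970061  -0.56342049] 84.99155016854215
```

View pics/w17.png

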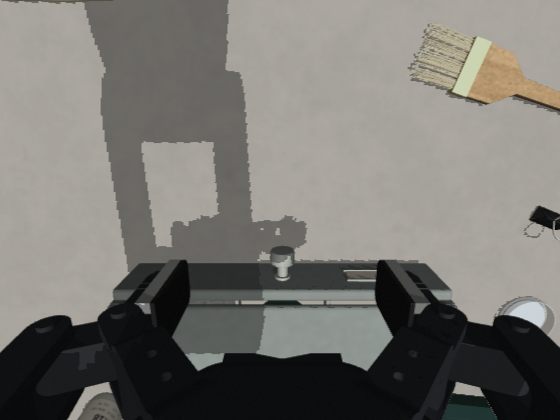

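View pics/w17c.png

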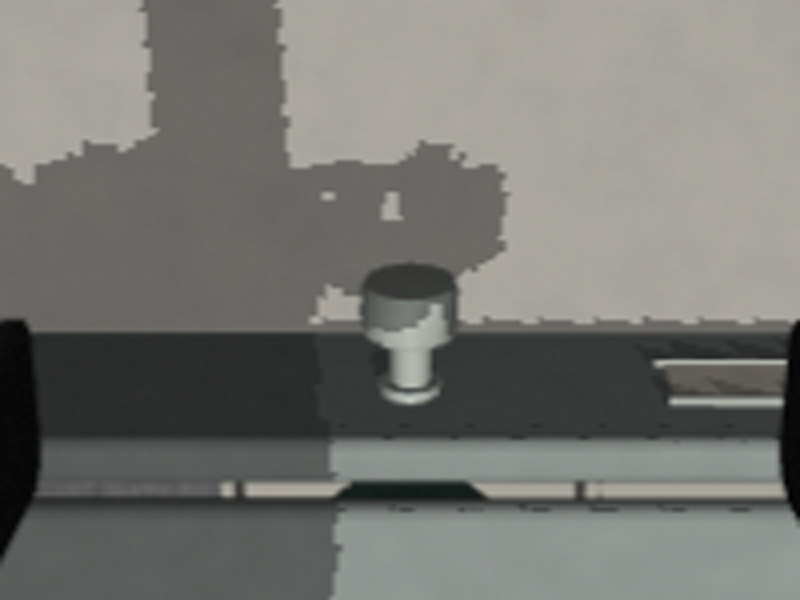

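View pics/s17f.png

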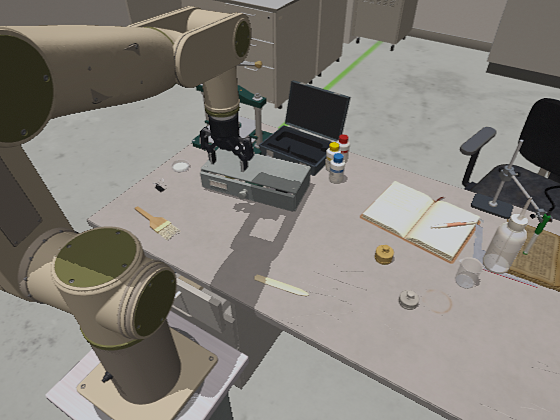

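View pics/t17.png

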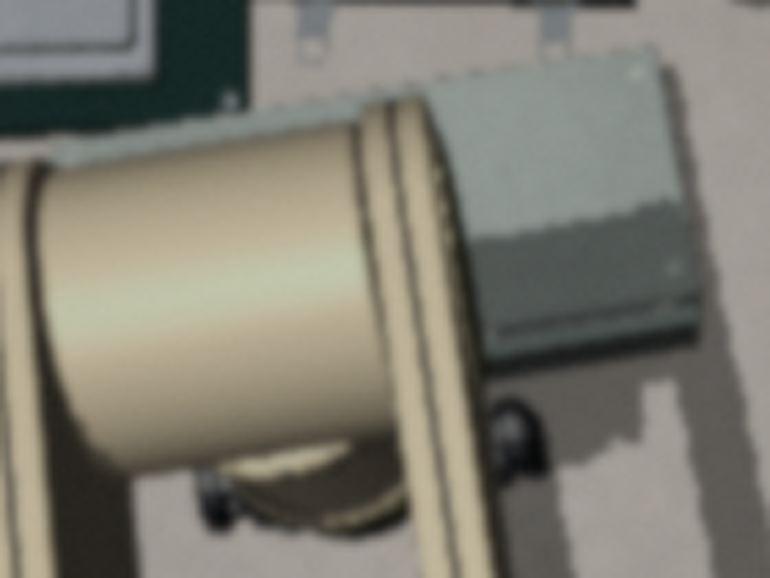

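There is a dark strip between the panel top (z 70) and the cabinet's top edge (z 80). I check by geometry whether that is parallax or a real gap.

```bash
python3 - <<'E'
from h import *
d=snapshot("wrist");yaw=np.radians(9.5);X=np.array([np.cos(yaw),np.sin(yaw),0])
g=d["frame"].astype(int).sum(2)//3
for c in (215,250,320,350): print(c,g[284:315,c].tolist())
for v in (299.5,300.5): print("panel inner z70",v,onz(d,320,v,70)@X)
for v in (304.5,305.5,306.5): print("cab edge z80",v,onz(d,320,v,80)@X, "z78",onz(d,320,v,78)@X)
for v in (288.5,289.5):print("panel outer z70",v,onz(d,320,v,70)@X)
E
```

```text
215 [44, 43, 43, 43, 43, 43, 43, 43, 44, 45, 62, 78, 84, 89, 92, 92, 91, 89, 90, 89, 83, 89, 96, 91, 86, 54, 47, 58, 70, 80, 84]
250 [43, 42, 43, 43, 42, 43, 43, 43, 42, 44, 61, 77, 83, 88, 91, 90, 89, 90, 89, 90, 83, 135, 161, 162, 162, 82, 50, 58, 71, 80, 85]
320 [56, 56, 55, 56, 56, 57, 56, 56, 56, 58, 90, 121, 131, 140, 145, 144, 144, 144, 143, 144, 127, 141, 160, 162, 161, 82, 61, 85, 107, 127, 135]
350 [172, 151, 70, 56, 57, 57, 57, 56, 57, 57, 91, 123, 134, 143, 147, 147, 146, 144, 143, 143, 126, 140, 160, 161, 161, 82, 61, 85, 74, 126, 136]
panel inner z70 299.5 602.7550382201385
panel inner z70 300.5 603.801874512224
cab edge z80 304.5 601.5426454297263 z78 602.8361233648733
cab edge z80 305.5 602.5586016235249 z78 603.8603433354455
cab edge z80 306.5 603.5765819823112 z78 604.8866039355415
panel outer z70 288.5 591.3750696568666
panel outer z70 289.5 592.3994779003435
```

```bash
python3 - <<'E'
from h import *
d=snapshot("wrist");yaw=np.radians(9.5);X=np.array([np.cos(yaw),np.sin(yaw),0])
t,r,s=cur();print(t)
g=d["frame"].astype(int).sum(2)//3
print(g[284:315,320].tolist())
print("panel outer top edge", [onz(d,320,v,70)@X for v in (293.5,294.5)],"inner",[onz(d,320,v,70)@X for v in (303.7,304.7)],"cab", [onz(d,320,v,80)@X for v in (309.5,310.5)])
E
```

```text
[496.37524105 134.59346998 183.19567783]
[55, 55, 56, 56, 57, 56, 57, 56, 56, 55, 85, 117, 129, 139, 146, 144, 144, 144, 143, 142, 131, 128, 159, 162, 162, 107, 61, 82, 103, 125, 134]
panel outer top edge [np.float64(596.3513357498855), np.float64(597.3851023987826)] inner [np.float64(606.9919883178342), np.float64(608.0467914608785)] cab [np.float64(606.4692893883572), np.float64(607.4946282657803)]
```

The panel's inner edge (X ≈ 607.5) lies on the cabinet front (≈ 607, and 607.6 measured at the start). The drawer is therefore home and the strip is parallax over the 10 mm height step. The brass weight (385,254) and steel weight (408,298) have not moved in the scene view. Handing in.

```bash
python3 - <<'E'
from bench import sense, hand_in
s=sense();print(s["time"],s["ft_force"],s["finger_gap"]);print(hand_in())
E
```

```text
30.3333 [-0.68484836  0.04378504  0.77131494] 85.50964728276584
the job is handed in; nothing more can be done
None
```

The loupe is put away and the drawer is shut; I handed the job in at 30.3 s. I pulled the drawer out by its knob to the stop and stood the loupe upright in the middle of the felt pad. Then I slid the drawer in by the knob, the last few millimetres at a creep of about 5 to 10 mm/s, until it met a firm stop at about 15 N.

**Last checks:**
- **Drawer:** the front panel's inner edge and the cabinet front agree within about 1 mm. The inward travel read 117.1 mm against the nominal 118. I put the difference down to regripping and measurement error, because the stop was firm and sliding takes only about 2 N.
- **Loupe:** it was upright on the pad after release and again with the drawer about half shut. With the drawer closed I could not see it.
- **Tin and eraser:** both lay flat when last seen clearly, before closing. Only a sliver of the inside shows with the drawer shut.
- **Other things:** the two book weights were where they started in the scene picture. The clip and petri dish looked undisturbed, but I did not measure them. The gripper was open and touching nothing at the end.

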